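# Sort the stripped bicycle parts into their trays

## Robot

A 7-joint arm with a two-finger parallel gripper is mounted at the origin on the work surface. World frame = base frame: x ahead of the robot, y to its left, z up, the work surface at z = 0. Lengths are in m, angles in rad, forces in N, time in s.
With the tool pointing down it reaches from about 0.4 to 0.85 m from the base axis. Payload 4.4 kg.
Tool frame: the origin (TCP) lies between the finger pads; the fingertips stand 17 mm ahead of it and the grasp point (between the pads) lies 2 mm behind it; z points along the fingers, y is the line along which they close (so a half turn about z gives the same grasp; the last joint's range is limited). The gripper opens to 94 mm and grips with 3 to 60 N. Pads are 16 mm wide; open, the fingers measure 119 mm over their backs; the gripper's body (75 mm by 177 mm) begins 78 mm behind the grasp point.
Start: joints at [-1.203, 0.628, 0.038, 1.517, -0.027, 0.996, -0.02], TCP at [0.273, 0.59, 0.222] pointing down, gripper open.
Joint ranges: [-3.06, 3.06], [-0.37, 2.12], [-1.25, 1.32], [0.18, 2.47], [-1.1, 4.24], [0.23, 1.98], [-2.94, 2.94]. Speed limits (rad/s): [2.57, 2.57, 3.14, 3.14, 3.14, 3.14, 3.14].

## Interface

Orientations are given as a unit quaternion [w, x, y, z].
In Python, from station import env gives the robot as it stands.
- The arm moves only by the tool carry_out, never from a script. Its argument "series" is a list of rows, each an object of numbers: "tx", "ty", "tz": the shift along the tool's x, y, z scaled (see below); "rx", "ry", "rz": the turn, a rotation vector about the tool's x, y, z scaled (see below). A call has 1 to 8 rows; each row shifts and turns the commanded pose from where the row before left it, along the tool's axes as they then stand; what a row does not reach is not made up. The controller multiplies each number of a shift by 0.05 m and each number of a turn by 0.08 rad. A row lasts 1/10 s, in which the tool goes at most 50 mm and 8.59 degrees, less where a joint would pass 70% of its speed; a pose out of reach is approached as far as the arm can. A call with a number of a shift or a turn outside -1 to 1 is refused whole. A call with a gripper value outside its range is refused whole. "hand" is the closure, from 0 (fully open) to 1 (shut), set as the call begins (left out, the last holds). The fingers move at their own pace and stop on an object; "squeeze" is the grip in N (left out, the last holds). Time passes only in rows, so rows that do not move let the fingers close. It gives the time, the measured TCP pose, the force, the opening and the grip force at its end, in the units of the state.
- env.read_state(): the state, without advancing time (a new reading comes with each control period).
- env.get_image(name): name is "side" or "top"; returns the picture (384x512x3 uint8, red, green, blue); there is no depth.
- env.camera_params(name): a dict with "fx", "fy", "cx", "cy" (pixels), "k1" (the pictures are not rectified: a ray, as slopes to the right and down, at radius r is drawn at 1 + k1 r^2 times it, then the intrinsics apply), "R" (3x3) and "t" (3): a world point X has camera coordinates R X + t. Camera axes: x right, y down, z forward; pixel columns grow to the right and rows downward; lengths in m; the calibration is good to about 2 mm. A picture is of the moment at which its call begins. camera_params takes no time and is no camera call.
- env.sign_off(): hands the job in; it is judged then, once.
The state is a dict: "time": time; "joint_positions": joint angles; "qvel": joint speeds; "tau": joint torques, N m; "position": TCP position; "tcp_rot": TCP orientation; "force": force on the tool from outside, world axes, zero at the start; "wrist_torque": the same for the moment, N m; "gripper_width": finger opening in m; "grip_force": force on a finger pad.
Only numpy, scipy, OpenCV 4.12 (cv2) and the standard library are available. Lean on these libraries where they do the work, as an engineer would, in place of code of your own. Each camera call takes 0.05 s, during which the arm holds its last target. There are 200 camera calls.

## Task

Clear up the parts stripped from a bicycle: put both pedals in the oblong tray, the handlebar stem in the square tray and the sprocket cluster in the round dish, each set down without dropping and lying flat on the tray's floor the same way up as it lies now, not on top of another part. Leave the grease tin and the bell where they stand.

Things in the scene. Friction and masses are not known exactly. Their poses are not given: they have to be found in the camera images.
- pedal_a: one of two alike bicycle pedals, lying flat, 0.18 kg: black oblong cage 80 x 52 mm, 26 mm high (studs to 28), amber reflectors on the long sides, steel axle stub (14 mm thick, axis 13 mm up) out of one short end. Origin: centre of the cage's underside; x along the length (cage -40 to +40 mm, stub to +62), y across the 52 mm width, by which to grip it, z up. Either pedal may go at either end of the tray
- pedal_b: one of two alike bicycle pedals, lying flat, 0.18 kg: black oblong cage 80 x 52 mm, 26 mm high (studs to 28), amber reflectors on the long sides, steel axle stub (14 mm thick, axis 13 mm up) out of one short end. Origin: centre of the cage's underside; x along the length (cage -40 to +40 mm, stub to +62), y across the 52 mm width, by which to grip it, z up. Either pedal may go at either end of the tray
- stem: aluminium handlebar stem, lying, 119 mm long, 42 mm high, 0.2 kg: a round bar 28 mm thick, axis 21 mm up, joins an upright round clamp (36 mm diameter, centre x = -40 mm) and a crosswise one (42 mm diameter, 44 mm long along y, centre x = +40 mm). Origin: underside, midway between the clamps; x along the bar to the crosswise clamp, z up. Bar free to grip across y from x = -22 to +19 mm
- freewheel: small steel cluster of three toothed sprockets lying flat, like a stepped cone: diameter over the teeth 62 mm from 0 to 7 mm height, 52 mm up to 18 mm, 44 mm up to 34 mm, dark bore in the middle. About 0.22 kg. Origin: centre of the underside, z up. It can be gripped from any side, best on the 44 and 52 mm steps
- oblong_tray: oblong open plywood tray fixed to the bench, for pedals: outside 145 mm (its x) by 215 mm (its y), 30 mm high, walls and floor 5 mm thick, so the inner floor is 135 x 205 mm at z = 5 mm. Origin: centre of the underside
- square_tray: square open plywood tray fixed to the bench, for stems: outside 160 x 160 mm, 30 mm high, walls and floor 5 mm thick, inner floor 150 x 150 mm at z = 5 mm. Origin: centre of the underside
- round_dish: round open steel dish fixed to the bench, for sprockets: 160 mm across the rim, 136 mm across the foot, 30 mm high, flared wall 3 mm thick, inner floor about 130 mm across at z = 5 mm. Origin: centre of the underside
- grease_tin: round grease tin, green with a steel lid, 60 mm diameter, 44 mm high, standing loose among the parts: not to be moved. Origin: centre of the underside
- bell: brass bicycle bell, a smooth dome 54 mm diameter and 37 mm high with a small bracket at one side, loose on the bench at the far left or far right: not to be moved. Origin: centre of the underside
Not all that is in view belongs to the job. Leave any brown or pink look-alike of the stem alone.

How it is judged:
At the end, for the whole second after the job is handed in: Pedals in the oblong tray, stem in the square tray, sprocket cluster in the round dish: each centre inside the walls, underside under 15 mm above the tray's underside (on its 5 mm floor), tilted under 0.2 rad, at rest (under 20 mm/s, 0.2 rad/s). Yaw and exact place are free (x of pedal_a in the frame of oblong_tray between -0.06 and 0.06 m and y of pedal_a in the frame of oblong_tray between -0.095 and 0.095 m and z of pedal_a in the frame of oblong_tray between 0 and 0.015 m and angle between each of pedal_a, pedal_b, stem, freewheel's own z axis and vertical below 0.2 rad and linear speed of each of pedal_a, pedal_b, stem, freewheel below 0.02 m/s and angular speed of each of pedal_a, pedal_b, stem, freewheel below 0.2 rad/s and x of pedal_b in the frame of oblong_tray between -0.06 and 0.06 m and y of pedal_b in the frame of oblong_tray between -0.095 and 0.095 m and z of pedal_b in the frame of oblong_tray between 0 and 0.015 m and x of stem in the frame of square_tray between -0.07 and 0.07 m and y of stem in the frame of square_tray between -0.07 and 0.07 m and z of stem in the frame of square_tray between 0 and 0.015 m and horizontal distance between freewheel and round_dish below 0.05 m and z of freewheel in the frame of round_dish between 0 and 0.015 m); the robot touches nothing.
It fails at once if the grease tin is shifted more than 25 mm or knocked over (distance of grease_tin from where it was at the start of the episode above 0.025 m or angle between grease_tin's own z axis and vertical above 0.5 rad).
It fails at once if the bell is shifted more than 25 mm or knocked over (distance of bell from where it was at the start of the episode above 0.025 m or angle between bell's own z axis and vertical above 0.5 rad).
It fails at once if a part is dropped or banged into a tray (contact force between part and tray above 60 N) (contact force between any of pedal_a, pedal_b, stem, freewheel and oblong_tray above 60 N or contact force between any of pedal_a, pedal_b, stem, freewheel and square_tray above 60 N or contact force between any of pedal_a, pedal_b, stem, freewheel and round_dish above 60 N).
It also fails if it takes over 106 s, if anything falls off the work surface, if the arm or the gripper's body presses on something with over 40 N, if the wrist force passes 120 N, or if a joint passes its speed limit or range.

## Working session

There is one attempt and no reset: what is moved stays moved. The work goes in short steps, Python scripts to look and compute and a tool call to move; the robot and the scene stay as the last step left them, time stands still between calls to the robot, and variables do not carry over. Pictures are saved under pics/ and viewed, at most 14 in all, crops included, and the job is handed in when it is done.

Besides the shell and the picture viewer there is one more tool, called after "Request:" by a JSON object that holds its "api" and its "payload", one argument or row to a line. carry_out: Moves the arm, as the interface text tells. Its arguments: {"type":"object","properties":{"series":{"type":"array","items":{"type":"object","properties":{"tx":{"type":"number","minimum":-1,"maximum":1},"ty":{"type":"number","minimum":-1,"maximum":1},"tz":{"type":"number","minimum":-1,"maximum":1},"rx":{"type":"number","minimum":-1,"maximum":1},"ry":{"type":"number","minimum":-1,"maximum":1},"rz":{"type":"number","minimum":-1,"maximum":1}}}},"hand":{"type":"number"},"squeeze":{"type":"number"}},"required":["series"]}

```bash
mkdir -p pics
cat > h.py <<'E'
import numpy as np, cv2
from station import env
def ray(name,u,v):
    p=env.camera_params(name); d=np.array([(u-p['cx'])/p['fx'],(v-p['cy'])/p['fy']])
    s=d.copy()
    for _ in range(20): s=d/(1+p['k1']*(s@s))
    R=np.array(p['R']);t=np.array(p['t'])
    return -R.T@t, R.T@np.array([s[0],s[1],1.])
def onz(name,u,v,z):
    c,d=ray(name,u,v); return c+d*(z-c[2])/d[2]
def tri(u1,v1,u2,v2):
    c1,d1=ray('top',u1,v1);c2,d2=ray('side',u2,v2)
    A=np.stack([d1,-d2],1);k=np.linalg.lstsq(A,c2-c1,rcond=None)[0]
    a=c1+k[0]*d1;b=c2+k[1]*d2
    return (a+b)/2,np.linalg.norm(a-b)
def proj(name,X):
    p=env.camera_params(name);c=np.array(p['R'])@np.array(X)+np.array(p['t']);s=c[:2]/c[2];s=s*(1+p['k1']*(s@s))
    return np.array([p['fx']*s[0]+p['cx'],p['fy']*s[1]+p['cy']])
E
python3 - <<'E'
from h import *
for n in('top','side'):
    im=env.get_image(n);cv2.imwrite(f'pics/{n}0.png',cv2.cvtColor(im,cv2.COLOR_RGB2BGR))
    cv2.imwrite(f'pics/{n}0x.png',cv2.resize(cv2.cvtColor(im,cv2.COLOR_RGB2BGR),(800,600),interpolation=cv2.INTER_CUBIC))
    p=env.camera_params(n);print(p, -np.array(p['R']).T@np.array(p['t']))
print(env.read_state())
E
```

```text
{'fx': 391.4076919352958, 'fy': 391.4076919352958, 'cx': 255.65491649625105, 'cy': 197.16536602832753, 'k1': -0.0653251900870987, 'R': array([[ 0.0128801 , -0.99989609, -0.00647336],
       [-0.9966564 , -0.01231544, -0.08077345],
       [ 0.08068534,  0.00749208, -0.99671147]]), 't': array([-0.01364533,  0.51628598,  1.01987884])} [ 0.43244622 -0.01492664  1.05813881]
{'fx': 455.5836372415703, 'fy': 455.5836372415703, 'cx': 249.8354849611491, 'cy': 189.74489150965837, 'k1': -0.09085467191103985, 'R': array([[ 0.7756586 , -0.63095272,  0.0158871 ],
       [-0.4031151 , -0.51462203, -0.7567446 ],
       [ 0.48564592,  0.58057112, -0.65351757]]), 't': array([-0.42661359,  0.2488714 ,  1.06848509])} [-0.08767511 -0.76142989  0.89338352]
{'time': 0.1, 'joint_positions': array([-1.20279266,  0.62923327,  0.03845194,  1.51827588, -0.02699661,
        0.99631835, -0.02000694]), 'qvel': array([ 0.00123887, -0.00272968,  0.0006954 , -0.0030376 ,  0.00098726,
       -0.00080363,  0.00201217]), 'tau': array([ 3.05710339e-03, -5.50798774e+01,  1.14718415e+00, -1.87118948e+01,
       -5.22418180e-02,  1.91164477e-02,  4.55006170e-05]), 'position': array([0.27294321, 0.58927327, 0.22165688]), 'tcp_rot': array([-1.73162085e-04,  2.15210419e-01,  9.76567324e-01, -8.40711678e-04]), 'force': array([-0.62267007,  0.47913163,  0.82065195]), 'wrist_torque': array([-0.03624667, -0.00903556, -0.02935902]), 'grip_force': 0.0, 'gripper_width': 0.0939494288619844}
```

View pics/top0x.png

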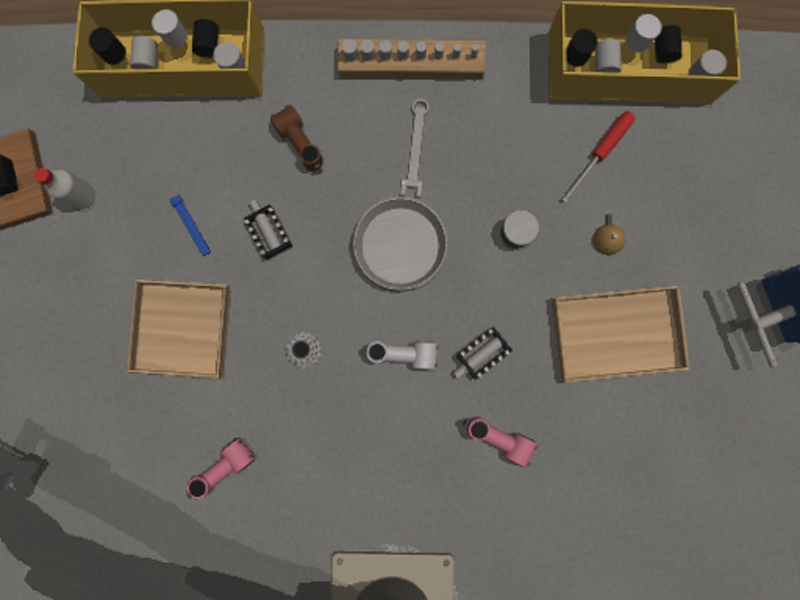

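View pics/side0x.png

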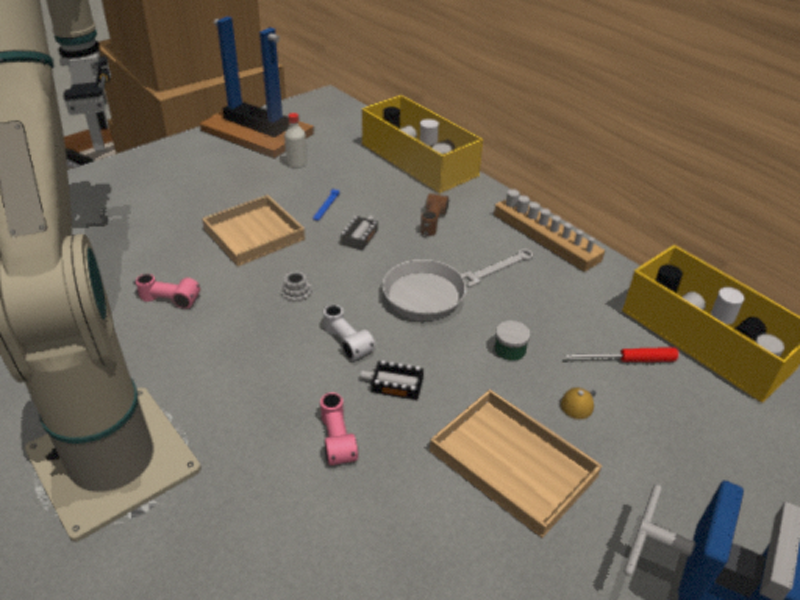

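The top view (800x600) shows two pedals at (483,353) and (267,230), and the sprocket cluster at (303,349). The oblong tray is at (621,334), the square tray at (179,329), the dish at (400,245), the tin at (520,230) and the bell at (610,238).

Stem candidates are silver (402,353), brown (297,140), and pink (502,440) and (222,470). Only the silver one fits "aluminium". I'll confirm it in a crop.

Run:
```python
from h import *
t=cv2.imread('pics/top0.png');s=cv2.imread('pics/side0.png')
a=cv2.resize(t[120:250,150:340],None,fx=4.2,fy=4.2,interpolation=cv2.INTER_CUBIC);cv2.imwrite('pics/c1.png',a)
b=cv2.resize(s[130:265,170:345],None,fx=4.4,fy=4.4,interpolation=cv2.INTER_CUBIC);cv2.imwrite('pics/c2.png',b)
for n,im in(('top',t),('side',s)):
    # dark blobs
    m=(im.max(2)<45).astype(np.uint8);k,l,st,c=cv2.connectedComponentsWithStats(m)
    print(n,'dark',[(c[i].round(1).tolist(),int(st[i,4])) for i in range(1,k) if 8<st[i,4]<900 and 130<c[i][0]<440 and 110<c[i][1]<300])
    h=cv2.cvtColor(im,cv2.COLOR_BGR2HSV);m=cv2.inRange(h,(8,70,90),(24,190,255))
    cs,_=cv2.findContours(m,0,1)
    for q in cs:
        if cv2.contourArea(q)>800:
            (cx,cy),wh,an=cv2.minAreaRect(q);print(n,'wood',cx,cy,wh,an,cv2.boxPoints(((cx,cy),wh,an)).round(1).tolist())
```

```text
top dark [([164.9, 137.2], 62), ([325.0, 153.8], 42), ([176.9, 160.1], 74), ([320.1, 217.2], 39), ([192.1, 223.2], 66), ([241.0, 224.8], 65), ([299.7, 234.5], 55), ([306.1, 274.9], 71)]
top wood 397.67181396484375 213.08953857421875 (54.9232292175293, 80.53077697753906) 83.82982635498047 [[354.70001220703125, 190.10000610351562], [434.79998779296875, 181.5], [440.70001220703125, 236.10000610351562], [360.6000061035156, 244.6999969482422]]
top wood 112.70294189453125 209.86175537109375 (59.056297302246094, 60.36014175415039) 4.398705959320068 [[80.9000015258789, 237.6999969482422], [85.5999984741211, 177.5], [144.5, 182.0], [139.8000030517578, 242.1999969482422]]
top wood 9.173076629638672 112.36538696289062 (56.481449127197266, 30.005767822265625) 78.69007110595703 [[-11.100000381469727, 87.5999984741211], [18.299999237060547, 81.69999694824219], [29.399999618530273, 137.10000610351562], [-0.0, 143.0]]
top wood 262.5 35.0 (20.0, 93.0) 90.0 [[216.0, 25.0], [309.0, 25.0], [309.0, 45.0], [216.0, 45.0]]
top wood 255.5 29.0 (58.0, 511.0) 90.0 [[-0.0, 0.0], [511.0, 0.0], [511.0, 58.0], [0.
[... 309 characters left out ...]
8779296875], [314.0, 236.1999969482422], [386.70001220703125, 299.29998779296875], [347.6000061035156, 344.3999938964844]]
side wood 162.6034698486328 145.75863647460938 (36.767677307128906, 58.12263870239258) 68.19859313964844 [[128.8000030517578, 139.5], [182.8000030517578, 117.9000015258789], [196.39999389648438, 152.0], [142.39999389648438, 173.60000610351562]]
side wood 332.0 101.0 (202.0, 358.0) 90.0 [[153.0, 0.0], [511.0, 0.0], [511.0, 202.0], [153.0, 202.0]]
side wood 132.21864318847656 59.05652618408203 (110.90509796142578, 69.75934600830078) 65.40020751953125 [[77.4000015258789, 23.200000762939453], [140.8000030517578, -5.900000095367432], [187.0, 95.0], [123.5999984741211, 124.0]]
```

View pics/c1.png

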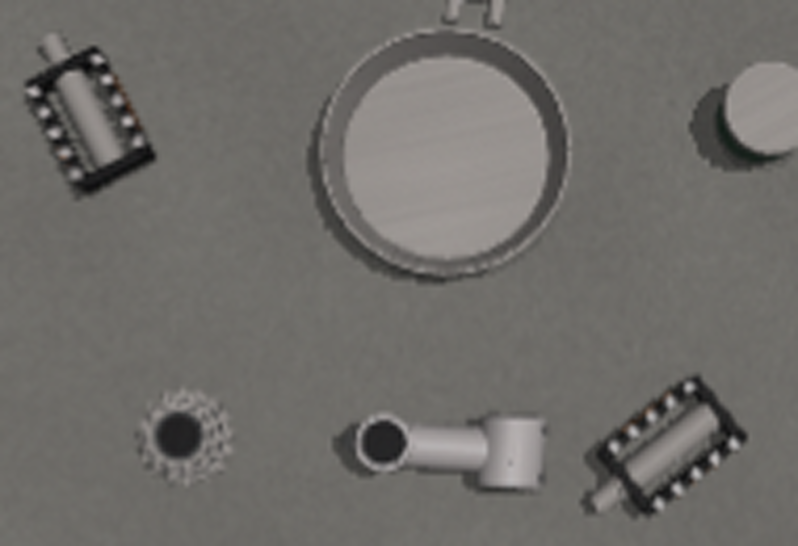

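View pics/c2.png

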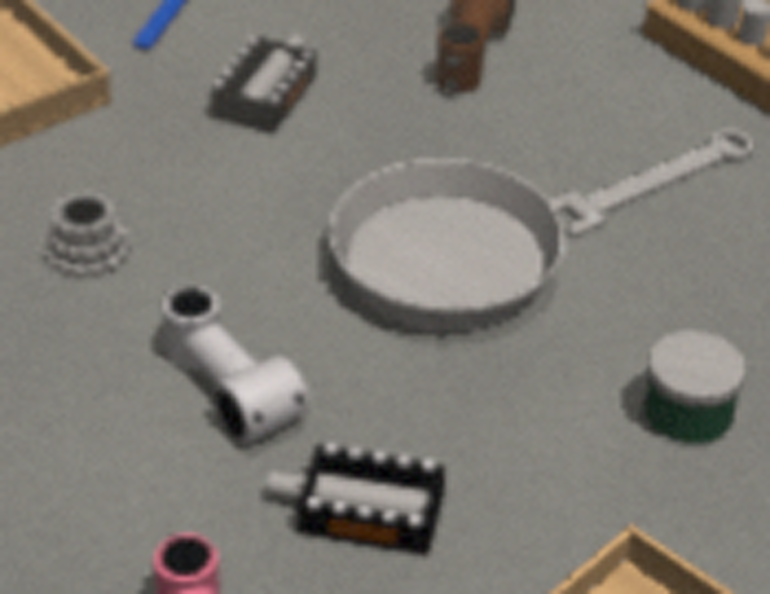

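The crops confirm the silver stem: bore at c1 (384,442), crosswise clamp at (515,452). Pedal_a's studs span c1 (612,446)–(736,443) with the stub at lower left. Pedal_b's studs span (35,91)–(138,141) with the stub at the top. The cluster's bore is at (180,436). Next I triangulate.

```bash
cat > m.py <<'E'
from h import *
T=lambda x,y:((x+.5)/4.2-.5+150,(y+.5)/4.2-.5+120)
S=lambda x,y:((x+.5)/4.4-.5+170,(y+.5)/4.4-.5+130)
def show(n,a,b):
    X,e=tri(*a,*b);print(n,X.round(4),'gap',round(e,4))
A=[(612,446),(690,386),(736,443),(650,505)];As=[(330,450),(431,466),(416,519),(315,502)]
B=[(35,91),(97,59),(138,141),(75,174)];Bs=[(260,42),(298,42),(285,86),(219,90)]
for n,P,Q in(('A',A,As),('B',B,Bs)):
    for p,q in zip(P,Q): show(n,T(*p),S(*q))
    W=np.array([onz('top',*T(*p),.028) for p in P])[:,:2]
    print(n,'centre',W.mean(0).round(4),'sides',np.linalg.norm(np.roll(W,-1,0)-W,axis=1).round(4))
    e=[W[i]-W[j] for i,j in(((0,1),(3,2)) if n=='A' else ((0,3),(1,2)))]
    print(' axis deg',[round(np.degrees(np.arctan2(v[1],v[0])),1) for v in e])
show('fw',(192.1,223.2),(188.4,177.8)); print(onz('top',192.1,223.2,.034))
show('stembore',(241,224.8),(212.9,198.6))
c=onz('top',241,224.8,.042);print(c)
# crosswise clamp silhouette at axis height: x 487..545, y 415..490 in c1
q=[onz('top',*T(x,y),.021)[:2] for x,y in((488,416),(545,416),(545,490),(485,488))];print('cl',np.round(q,4),np.mean(q,0).round(4))
show('clampcorner',T(516,419),S(287,364))
# tray corners
for n,z,C in(('obl',.03,[(555,299),(680,287),(688,369),(563,382)]),('sq',.03,[(136,281),(228,284),(221,378),(129,374)])):
    W=np.array([onz('top',(x+.5)*.64-.5,(y+.5)*.64-.5,z)[:2] for x,y in C]);print(n,W.round(3).tolist(),W.mean(0).round(4),np.linalg.norm(np.roll(W,-1,0)-W,axis=1).round(3))
r=lambda x,y:((x+.5)*.64-.5,(y+.5)*.64-.5)
show('oblcorner',r(680,287),r(598,466));show('oblc',r(555,299),r(490,395));show('obl',r(563,382),r(432,441))
show('sqc',r(228,284),r(304,232)); show('sqc2',r(221,378),r(241,262))
d=[onz('top',*T(x,y),.03) for x,y in((320,153),(570,153),(445,28),(445,280))];print('dish',np.round(d,3),np.mean(d,0).round(4))
show('tin',r(521,226),r(513,333))
E
python3 m.py
```

```text
A [ 0.4412 -0.1124  0.0233] gap 0.0013
A [ 0.4793 -0.1611  0.0248] gap 0.0016
A [ 0.4436 -0.1895  0.0274] gap 0.0021
A [ 0.4065 -0.1379  0.0225] gap 0.0035
A centre [ 0.4428 -0.1499] sides [0.0619 0.0457 0.0665 0.0436]
 axis deg [np.float64(128.0), np.float64(126.1)]
B [0.6659 0.2581 0.0228] gap 0.0033
B [0.6784 0.2178 0.0399] gap 0.0079
B [0.6326 0.1865 0.0368] gap 0.0069
B [0.6114 0.233  0.0164] gap 0.0011
B centre [0.6473 0.224 ] sides [0.0447 0.0601 0.0452 0.0603]
 axis deg [np.float64(27.3), np.float64(27.9)]
fw [0.4441 0.1594 0.0309] gap 0.002
[0.4448894  0.15833913 0.034     ]
stembore [0.4417 0.0303 0.0402] gap 0.0017
[0.44238922 0.02976305 0.042     ]
cl [[ 0.4596 -0.0347]
 [ 0.4601 -0.0707]
 [ 0.4136 -0.0711]
 [ 0.4144 -0.0334]] [ 0.4369 -0.0525]
clampcorner [ 0.4566 -0.0511  0.0395] gap 0.0022
obl [[0.535, -0.27], [0.558, -0.486], [0.419, -0.497], [0.395, -0.283]] [ 0.4767 -0.3839] [0.218 0.14  0.216 0.14 ]
sq [[0.557, 0.447], [0.554, 0.286], [0.394, 0.293], [0.398, 0.452]] [0.4758 0.3693] [0.161 0.16  0.159 0.159]
oblcorner [ 0.5555 -0.4828  0.0321] gap 0.0065
oblc [ 0.5363 -0.2733  0.0168] gap 0.0005
obl [ 0.3962 -0.2858  0.0213] gap 0.0034
sqc [0.5538 0.2912 0.016 ] gap 0.0038
sqc2 [0.3969 0.2963 0.009 ] gap 0.0083
dish [[ 0.625  0.074  0.03 ]
 [ 0.626 -0.085  0.03 ]
 [ 0.706 -0.005  0.03 ]
 [ 0.545 -0.007  0.03 ]] [ 0.6254 -0.0055  0.03  ]
tin [ 0.6561 -0.2099  0.0389] gap 0.0033
```

```bash
cat > p.py <<'E'
import sys
from h import *
from scipy.spatial.transform import Rotation as Ro
# p.py x y z theta(tool y azimuth deg or '-'): turn units (first), then shift units in the turned frame
s=env.read_state();q=s['tcp_rot'];R=Ro.from_quat([q[1],q[2],q[3],q[0]]).as_matrix();p=np.array(s['position'])
th=np.degrees(np.arctan2(R[1,1],R[0,1]))
print('t',round(s['time'],2),'p',p.round(4),'th',round(th,1),'tilt',round(np.degrees(np.arccos(-R[2,2])),2),'w',round(s['gripper_width'],4),'grip',round(s['grip_force'],1),'F',np.round(s['force'],1),'q',np.round(s['joint_positions'],2))
if len(sys.argv)>4:
    x,y,z=map(float,sys.argv[1:4]);t=th if sys.argv[4]=='-' else float(sys.argv[4])
    r=np.radians(t);d=(t-th+180)%360-180
    G=np.array([[-np.sin(r),np.cos(r),0],[np.cos(r),np.sin(r),0],[0,0,-1]]).T
    e=Ro.from_matrix(R.T@G).as_rotvec()
    print('turn',(e/.08).round(2),'shift',(G.T@(np.array([x,y,z])-p)/.05).round(2))
E
python3 p.py .4445 .159 .12 -
python3 - <<'E'
from h import *
r=lambda x,y:((x+.5)*.64-.5,(y+.5)*.64-.5)
for a,b in(((743,285),(657,487)),((773,365),(628,570))): X,e=tri(*r(*a),*r(*b));print(X.round(3),e)
E
```

```text
t 0.1 p [0.2729 0.5893 0.2217] th 65.1 tilt 0.1 w 0.0939 grip 0.0 F [-0.6  0.5  0.8] q [-1.2   0.63  0.04  1.52 -0.03  1.   -0.02]
turn [-0.02  0.    0.  ] shift [-6.73 -6.37  2.03]
[ 0.557 -0.571  0.076] 0.002171866557756868
[ 0.426 -0.621  0.073] 0.0006564474939663752
```

Request:
{"api": "carry_out", "payload": {
  "series": [
    {"tx": -0.4, "ty": -0.4, "tz": 0},
    {"tx": -0.6, "ty": -0.55, "tz": 0.1},
    {"tx": -0.6, "ty": -0.55, "tz": 0.2},
    {"tx": -0.6, "ty": -0.55, "tz": 0.2},
    {"tx": -0.6, "ty": -0.55, "tz": 0.2},
    {"tx": -0.6, "ty": -0.55, "tz": 0.2},
    {"tx": -0.6, "ty": -0.55, "tz": 0.2},
    {"tx": -0.6, "ty": -0.55, "tz": 0.2}
  ],
  "hand": 0,
  "squeeze": 30
}}

```text
$.series[0]: bad value
```

Request:
{"api": "carry_out", "payload": {
  "series": [
    {"tx": -0.6, "ty": -0.55, "tz": 0.2},
    {"tx": -0.6, "ty": -0.55, "tz": 0.2},
    {"tx": -0.5, "ty": -0.5, "tz": 0.2},
    {"tx": -0.4, "ty": -0.4, "tz": 0.2},
    {},
    {}
  ]
}}

```text
$.series[0]: bad value
```

```bash
python3 p.py .4445 .159 .027 65
```

```text
t 0.1 p [0.2729 0.5893 0.2217] th 65.1 tilt 0.1 w 0.0939 grip 0.0 F [-0.6  0.5  0.8] q [-1.2   0.63  0.04  1.52 -0.03  1.   -0.02]
turn [-0.02  0.    0.03] shift [-6.75 -6.35  3.89]
```

Request:
{"api": "carry_out", "payload": {
  "series": [
    {"tx": -0.4, "ty": -0.4, "tz": 0, "rx": 0, "ry": 0, "rz": 0},
    {"tx": -0.6, "ty": -0.55, "tz": 0.1, "rx": 0, "ry": 0, "rz": 0},
    {"tx": -0.6, "ty": -0.55, "tz": 0.2, "rx": 0, "ry": 0, "rz": 0},
    {"tx": -0.6, "ty": -0.55, "tz": 0.2, "rx": 0, "ry": 0, "rz": 0},
    {"tx": -0.6, "ty": -0.55, "tz": 0.2, "rx": 0, "ry": 0, "rz": 0},
    {"tx": -0.6, "ty": -0.55, "tz": 0.2, "rx": 0, "ry": 0, "rz": 0},
    {"tx": -0.6, "ty": -0.55, "tz": 0.2, "rx": 0, "ry": 0, "rz": 0},
    {"tx": -0.6, "ty": -0.55, "tz": 0.2, "rx": 0, "ry": 0, "rz": 0}
  ],
  "hand": 0,
  "squeeze": 30
}}

```text
time: 0.9
position: [0.3928, 0.2987, 0.157]
tcp_rot: [-0.0, 0.215, 0.977, -0.0]
force: [0.5, 0.5, -0.3]
gripper_width: 0.0939
grip_force: 0.0
```

Request:
{"api": "carry_out", "payload": {
  "series": [
    {"tx": -0.6, "ty": -0.55, "tz": 0.2, "rx": 0, "ry": 0, "rz": 0},
    {"tx": -0.6, "ty": -0.5, "tz": 0.2, "rx": 0, "ry": 0, "rz": 0},
    {"tx": -0.5, "ty": -0.5, "tz": 0.2, "rx": 0, "ry": 0, "rz": 0},
    {"tx": -0.3, "ty": -0.4, "tz": 0.2, "rx": 0, "ry": 0, "rz": 0},
    {"tx": 0, "ty": 0, "tz": 0, "rx": 0, "ry": 0, "rz": 0},
    {"tx": 0, "ty": 0, "tz": 0, "rx": 0, "ry": 0, "rz": 0}
  ]
}}

```text
time: 1.5
position: [0.4422, 0.1698, 0.1173]
tcp_rot: [-0.0, 0.216, 0.976, 0.0]
force: [-0.2, 0.0, -0.1]
gripper_width: 0.0941
grip_force: 0.0
```

```bash
python3 p.py .4445 .159 .027 65
```

```text
t 1.5 p [0.4422 0.1698 0.1173] th 65.1 tilt 0.04 w 0.0941 grip 0.0 F [-0.2  0.  -0.1] q [-0.43  0.55 -0.    2.1  -0.    0.49  0.71]
turn [-0.   -0.01  0.02] shift [-0.13 -0.18  1.81]
```

Request:
{"api": "carry_out", "payload": {
  "series": [
    {"tx": -0.13, "ty": -0.18, "tz": 0.3, "rx": 0, "ry": 0, "rz": 0},
    {"tx": 0, "ty": 0, "tz": 0.4, "rx": 0, "ry": 0, "rz": 0},
    {"tx": 0, "ty": 0, "tz": 0.4, "rx": 0, "ry": 0, "rz": 0},
    {"tx": 0, "ty": 0, "tz": 0.4, "rx": 0, "ry": 0, "rz": 0},
    {"tx": 0, "ty": 0, "tz": 0.3, "rx": 0, "ry": 0, "rz": 0},
    {"tx": 0, "ty": 0, "tz": 0, "rx": 0, "ry": 0, "rz": 0},
    {"tx": 0, "ty": 0, "tz": 0, "rx": 0, "ry": 0, "rz": 0}
  ]
}}

```text
time: 2.2
position: [0.4443, 0.1604, 0.0278]
tcp_rot: [-0.0, 0.214, 0.977, 0.0]
force: [-0.1, -1.0, 0.4]
gripper_width: 0.0939
grip_force: 0.0
```

Request:
{"api": "carry_out", "payload": {
  "series": [
    {"tx": 0, "ty": 0, "tz": 0, "rx": 0, "ry": 0, "rz": 0},
    {"tx": 0, "ty": 0, "tz": 0, "rx": 0, "ry": 0, "rz": 0},
    {"tx": 0, "ty": 0, "tz": 0, "rx": 0, "ry": 0, "rz": 0},
    {"tx": 0, "ty": 0, "tz": 0, "rx": 0, "ry": 0, "rz": 0},
    {"tx": 0, "ty": 0, "tz": 0, "rx": 0, "ry": 0, "rz": 0},
    {"tx": 0, "ty": 0, "tz": 0, "rx": 0, "ry": 0, "rz": 0},
    {"tx": 0, "ty": 0, "tz": 0, "rx": 0, "ry": 0, "rz": 0},
    {"tx": 0, "ty": 0, "tz": 0, "rx": 0, "ry": 0, "rz": 0}
  ],
  "hand": 1,
  "squeeze": 30
}}

```text
time: 3.0
position: [0.4445, 0.1589, 0.0276]
tcp_rot: [0.0, 0.215, 0.977, 0.0]
force: [-0.1, -0.3, 2.7]
gripper_width: 0.0509
grip_force: 30.0
```

```bash
python3 p.py .6254 -.0055 .09 65
```

```text
t 3.0 p [0.4445 0.1589 0.0276] th 65.1 tilt 0.0 w 0.0509 grip 30.0 F [-0.1 -0.3  2.7] q [-0.4   0.72 -0.    2.15  0.01  0.27  0.73]
turn [0.   0.   0.03] shift [-4.67 -1.45 -1.25]
```

Request:
{"api": "carry_out", "payload": {
  "series": [
    {"tx": 0, "ty": 0, "tz": -0.3, "rx": 0, "ry": 0, "rz": 0},
    {"tx": 0, "ty": 0, "tz": -0.5, "rx": 0, "ry": 0, "rz": 0},
    {"tx": -0.2, "ty": -0.1, "tz": -0.4, "rx": 0, "ry": 0, "rz": 0},
    {"tx": -0.4, "ty": -0.1, "tz": -0.1, "rx": 0, "ry": 0, "rz": 0},
    {"tx": -0.5, "ty": -0.15, "tz": 0, "rx": 0, "ry": 0, "rz": 0},
    {"tx": -0.5, "ty": -0.15, "tz": 0, "rx": 0, "ry": 0, "rz": 0},
    {"tx": -0.5, "ty": -0.15, "tz": 0, "rx": 0, "ry": 0, "rz": 0},
    {"tx": -0.5, "ty": -0.15, "tz": 0, "rx": 0, "ry": 0, "rz": 0}
  ]
}}

```text
time: 3.8
position: [0.5457, 0.0671, 0.092]
tcp_rot: [-0.001, 0.215, 0.977, -0.0]
force: [0.2, 0.7, -2.8]
gripper_width: 0.051
grip_force: 30.0
```

Request:
{"api": "carry_out", "payload": {
  "series": [
    {"tx": -0.5, "ty": -0.15, "tz": 0, "rx": 0, "ry": 0, "rz": 0},
    {"tx": -0.5, "ty": -0.15, "tz": 0, "rx": 0, "ry": 0, "rz": 0},
    {"tx": -0.5, "ty": -0.15, "tz": 0, "rx": 0, "ry": 0, "rz": 0},
    {"tx": -0.4, "ty": -0.1, "tz": 0, "rx": 0, "ry": 0, "rz": 0},
    {"tx": -0.2, "ty": -0.1, "tz": 0, "rx": 0, "ry": 0, "rz": 0},
    {"tx": 0, "ty": 0, "tz": 0, "rx": 0, "ry": 0, "rz": 0},
    {"tx": 0, "ty": 0, "tz": 0, "rx": 0, "ry": 0, "rz": 0}
  ]
}}

```text
time: 4.5
position: [0.6259, -0.0048, 0.0919]
tcp_rot: [-0.001, 0.215, 0.977, 0.0]
force: [-0.6, 0.5, -2.0]
gripper_width: 0.051
grip_force: 30.0
```

```bash
python3 p.py .6254 -.0055 .0335 65
```

```text
t 4.5 p [ 0.6259 -0.0048  0.0919] th 65.2 tilt 0.13 w 0.051 grip 30.0 F [-0.6  0.5 -2. ] q [-0.01  0.75 -0.05  1.7   0.05  0.7   1.05]
turn [-0.   -0.03  0.04] shift [ 0.   -0.02  1.17]
```

Request:
{"api": "carry_out", "payload": {
  "series": [
    {"tx": 0, "ty": 0, "tz": 0.2, "rx": 0, "ry": 0, "rz": 0},
    {"tx": 0, "ty": 0, "tz": 0.3, "rx": 0, "ry": 0, "rz": 0},
    {"tx": 0, "ty": 0, "tz": 0.3, "rx": 0, "ry": 0, "rz": 0},
    {"tx": 0, "ty": 0, "tz": 0.2, "rx": 0, "ry": 0, "rz": 0},
    {"tx": 0, "ty": 0, "tz": 0.1, "rx": 0, "ry": 0, "rz": 0},
    {"tx": 0, "ty": 0, "tz": 0.03, "rx": 0, "ry": 0, "rz": 0},
    {"tx": 0, "ty": 0, "tz": 0.02, "rx": 0, "ry": 0, "rz": 0},
    {"tx": 0, "ty": 0, "tz": 0, "rx": 0, "ry": 0, "rz": 0}
  ]
}}

```text
time: 5.3
position: [0.6275, -0.0056, 0.0353]
tcp_rot: [0.0, 0.215, 0.977, 0.0]
force: [-0.2, 0.9, -2.2]
gripper_width: 0.0513
grip_force: 30.0
```

Request:
{"api": "carry_out", "payload": {
  "series": [
    {"tx": 0, "ty": 0, "tz": 0.02, "rx": 0, "ry": 0, "rz": 0},
    {"tx": 0, "ty": 0, "tz": 0.01, "rx": 0, "ry": 0, "rz": 0},
    {"tx": 0, "ty": 0, "tz": 0, "rx": 0, "ry": 0, "rz": 0},
    {"tx": 0, "ty": 0, "tz": 0, "rx": 0, "ry": 0, "rz": 0}
  ]
}}

```text
time: 5.7
position: [0.6273, -0.0057, 0.0336]
tcp_rot: [0.0, 0.215, 0.977, 0.0]
force: [-0.6, 0.0, -2.2]
gripper_width: 0.051
grip_force: 30.0
```

Request:
{"api": "carry_out", "payload": {
  "series": [
    {"tx": 0, "ty": 0, "tz": 0.01, "rx": 0, "ry": 0, "rz": 0},
    {"tx": 0, "ty": 0, "tz": 0.01, "rx": 0, "ry": 0, "rz": 0},
    {"tx": 0, "ty": 0, "tz": 0.01, "rx": 0, "ry": 0, "rz": 0},
    {"tx": 0, "ty": 0, "tz": 0.01, "rx": 0, "ry": 0, "rz": 0},
    {"tx": 0, "ty": 0, "tz": 0, "rx": 0, "ry": 0, "rz": 0}
  ]
}}

```text
time: 6.2
position: [0.6273, -0.0056, 0.0326]
tcp_rot: [0.0, 0.215, 0.977, 0.0]
force: [-2.5, 0.2, 9.0]
gripper_width: 0.0511
grip_force: 30.0
```

Request:
{"api": "carry_out", "payload": {
  "series": [
    {"tx": 0, "ty": 0, "tz": 0, "rx": 0, "ry": 0, "rz": 0},
    {"tx": 0, "ty": 0, "tz": 0, "rx": 0, "ry": 0, "rz": 0},
    {"tx": 0, "ty": 0, "tz": 0, "rx": 0, "ry": 0, "rz": 0},
    {"tx": 0, "ty": 0, "tz": -0.2, "rx": 0, "ry": 0, "rz": 0},
    {"tx": 0, "ty": 0, "tz": -0.4, "rx": 0, "ry": 0, "rz": 0},
    {"tx": 0, "ty": 0, "tz": -0.5, "rx": 0, "ry": 0, "rz": 0},
    {"tx": 0, "ty": 0, "tz": -0.4, "rx": 0, "ry": 0, "rz": 0},
    {"tx": 0, "ty": 0, "tz": 0, "rx": 0, "ry": 0, "rz": 0.5}
  ],
  "hand": 0.2
}}

```text
time: 7.0
position: [0.6296, -0.0056, 0.1102]
tcp_rot: [0.003, 0.235, 0.972, 0.001]
force: [-0.6, -0.2, -0.3]
gripper_width: 0.0755
grip_force: 0.0
```

Request:
{"api": "carry_out", "payload": {
  "series": [
    {"tx": 0, "ty": 0, "tz": 0, "rx": 0, "ry": 0, "rz": 1},
    {"tx": 0, "ty": 0, "tz": 0, "rx": 0, "ry": 0, "rz": 1},
    {"tx": 0, "ty": 0, "tz": 0, "rx": 0, "ry": 0, "rz": 1},
    {"tx": 0, "ty": 0, "tz": 0, "rx": 0, "ry": 0, "rz": 1},
    {"tx": 0, "ty": 0, "tz": 0, "rx": 0, "ry": 0, "rz": 1},
    {"tx": 0, "ty": 0, "tz": 0, "rx": 0, "ry": 0, "rz": 1},
    {"tx": 0, "ty": 0, "tz": 0, "rx": 0, "ry": 0, "rz": 1},
    {"tx": 0, "ty": 0, "tz": 0, "rx": 0, "ry": 0, "rz": 1}
  ],
  "hand": 0
}}

```text
time: 7.8
position: [0.6274, -0.0055, 0.1071]
tcp_rot: [0.0, 0.53, 0.848, 0.0]
force: [0.1, -0.5, 0.3]
gripper_width: 0.094
grip_force: 0.0
```

```bash
python3 p.py .440 -.011 .10 -3.5
```

```text
t 7.8 p [ 0.6274 -0.0055  0.1071] th 26.0 tilt 0.04 w 0.094 grip 0.0 F [ 0.1 -0.5  0.3] q [-0.12  0.74  0.14  1.69 -0.14  0.73  0.55]
turn [ 0.01 -0.    6.44] shift [-0.34 -3.73  0.14]
```

Request:
{"api": "carry_out", "payload": {
  "series": [
    {"tx": 0, "ty": 0, "tz": 0, "rx": 0, "ry": 0, "rz": 1},
    {"tx": 0, "ty": 0, "tz": 0, "rx": 0, "ry": 0, "rz": 1},
    {"tx": 0, "ty": 0, "tz": 0, "rx": 0, "ry": 0, "rz": 1},
    {"tx": 0, "ty": 0, "tz": 0, "rx": 0, "ry": 0, "rz": 1},
    {"tx": 0, "ty": 0, "tz": 0, "rx": 0, "ry": 0, "rz": 1},
    {"tx": 0, "ty": 0, "tz": 0, "rx": 0, "ry": 0, "rz": 1},
    {"tx": 0, "ty": 0, "tz": 0, "rx": 0, "ry": 0, "rz": 0.4},
    {"tx": 0, "ty": -0.3, "tz": 0, "rx": 0, "ry": 0, "rz": 0}
  ]
}}

```text
time: 8.6
position: [0.6139, -0.0047, 0.1069]
tcp_rot: [0.001, 0.726, 0.688, 0.001]
force: [0.3, -0.3, -0.3]
gripper_width: 0.0939
grip_force: 0.0
```

Request:
{"api": "carry_out", "payload": {
  "series": [
    {"tx": 0, "ty": -0.5, "tz": 0, "rx": 0, "ry": 0, "rz": 0},
    {"tx": -0.1, "ty": -0.6, "tz": 0, "rx": 0, "ry": 0, "rz": 0},
    {"tx": -0.1, "ty": -0.6, "tz": 0, "rx": 0, "ry": 0, "rz": 0},
    {"tx": -0.1, "ty": -0.6, "tz": 0.1, "rx": 0, "ry": 0, "rz": 0},
    {"tx": 0, "ty": -0.6, "tz": 0, "rx": 0, "ry": 0, "rz": 0},
    {"tx": 0, "ty": -0.4, "tz": 0, "rx": 0, "ry": 0, "rz": 0},
    {"tx": 0, "ty": -0.1, "tz": 0, "rx": 0, "ry": 0, "rz": 0},
    {"tx": 0, "ty": 0, "tz": 0, "rx": 0, "ry": 0, "rz": 0}
  ]
}}

```text
time: 9.4
position: [0.4421, -0.0103, 0.1019]
tcp_rot: [0.0, 0.726, 0.688, 0.0]
force: [-0.0, -0.0, -0.1]
gripper_width: 0.0941
grip_force: 0.0
```

```bash
python3 p.py .440 -.011 .022 -3.5
```

```text
t 9.4 p [ 0.4421 -0.0103  0.1019] th -3.1 tilt 0.06 w 0.0941 grip 0.0 F [-0.  -0.  -0.1] q [-0.2   0.56  0.24  2.2  -0.32  0.41  0.24]
turn [ 0.01 -0.    0.08] shift [-0.02 -0.04  1.6 ]
```

Request:
{"api": "carry_out", "payload": {
  "series": [
    {"tx": 0, "ty": -0.04, "tz": 0.3, "rx": 0, "ry": 0, "rz": 0.08},
    {"tx": 0, "ty": 0, "tz": 0.4, "rx": 0, "ry": 0, "rz": 0},
    {"tx": 0, "ty": 0, "tz": 0.4, "rx": 0, "ry": 0, "rz": 0},
    {"tx": 0, "ty": 0, "tz": 0.3, "rx": 0, "ry": 0, "rz": 0},
    {"tx": 0, "ty": 0, "tz": 0.2, "rx": 0, "ry": 0, "rz": 0},
    {"tx": 0, "ty": 0, "tz": 0, "rx": 0, "ry": 0, "rz": 0},
    {"tx": 0, "ty": 0, "tz": 0, "rx": 0, "ry": 0, "rz": 0}
  ]
}}

```text
time: 10.1
position: [0.4407, -0.0103, 0.0221]
tcp_rot: [0.0, 0.728, 0.685, -0.0]
force: [-0.4, -0.9, 0.0]
gripper_width: 0.0941
grip_force: 0.0
```

Request:
{"api": "carry_out", "payload": {
  "series": [
    {"tx": 0, "ty": 0, "tz": 0, "rx": 0, "ry": 0, "rz": 0},
    {"tx": 0, "ty": 0, "tz": 0, "rx": 0, "ry": 0, "rz": 0},
    {"tx": 0, "ty": 0, "tz": 0, "rx": 0, "ry": 0, "rz": 0},
    {"tx": 0, "ty": 0, "tz": 0, "rx": 0, "ry": 0, "rz": 0},
    {"tx": 0, "ty": 0, "tz": 0, "rx": 0, "ry": 0, "rz": 0},
    {"tx": 0, "ty": 0, "tz": 0, "rx": 0, "ry": 0, "rz": 0},
    {"tx": 0, "ty": 0, "tz": 0, "rx": 0, "ry": 0, "rz": 0},
    {"tx": 0, "ty": 0, "tz": 0, "rx": 0, "ry": 0, "rz": 0}
  ],
  "hand": 1,
  "squeeze": 40
}}

```text
time: 10.9
position: [0.4395, -0.0102, 0.0222]
tcp_rot: [-0.0, 0.728, 0.685, -0.0]
force: [-0.0, 0.1, 0.4]
gripper_width: 0.0332
grip_force: 0.0
```

```bash
python3 p.py .4758 .3693 .10 -
```

```text
t 10.9 p [ 0.4395 -0.0102  0.0222] th -3.5 tilt 0.04 w 0.0332 grip 0.0 F [-0.   0.1  0.4] q [-0.2   0.74  0.24  2.24 -0.75  0.24  0.65]
turn [-0.01 -0.   -0.  ] shift [ 7.62  0.26 -1.56]
```

Request:
{"api": "carry_out", "payload": {
  "series": [
    {"tx": 0, "ty": 0, "tz": 0, "rx": 0, "ry": 0, "rz": 0},
    {"tx": 0, "ty": 0, "tz": 0, "rx": 0, "ry": 0, "rz": 0},
    {"tx": 0, "ty": 0, "tz": 0, "rx": 0, "ry": 0, "rz": 0}
  ]
}}

```text
time: 11.2
position: [0.4394, -0.0102, 0.0222]
tcp_rot: [-0.0, 0.728, 0.685, -0.0]
force: [-0.2, -0.0, -0.3]
gripper_width: 0.0271
grip_force: 40.0
```

Request:
{"api": "carry_out", "payload": {
  "series": [
    {"tx": 0, "ty": 0, "tz": -0.2, "rx": 0, "ry": 0, "rz": 0},
    {"tx": 0, "ty": 0, "tz": -0.4, "rx": 0, "ry": 0, "rz": 0},
    {"tx": 0, "ty": 0, "tz": -0.5, "rx": 0, "ry": 0, "rz": 0},
    {"tx": 0.2, "ty": 0, "tz": -0.4, "rx": 0, "ry": 0, "rz": 0},
    {"tx": 0.4, "ty": 0, "tz": -0.1, "rx": 0, "ry": 0, "rz": 0},
    {"tx": 0.5, "ty": 0, "tz": 0, "rx": 0, "ry": 0, "rz": 0},
    {"tx": 0.6, "ty": 0, "tz": 0, "rx": 0, "ry": 0, "rz": 0},
    {"tx": 0.6, "ty": 0, "tz": 0, "rx": 0, "ry": 0, "rz": 0}
  ]
}}

```text
time: 12.0
position: [0.4462, 0.1055, 0.1022]
tcp_rot: [-0.001, 0.729, 0.685, -0.0]
force: [0.7, 0.2, -2.4]
gripper_width: 0.0271
grip_force: 40.0
```

```bash
python3 p.py .4758 .3693 .10 -3.5
```

```text
t 12.0 p [0.4462 0.1055 0.1022] th -3.6 tilt 0.07 w 0.0271 grip 40.0 F [ 0.7  0.2 -2.4] q [-0.65  0.63  0.52  2.16 -0.64  0.51  0.3 ]
turn [-0.02 -0.   -0.01] shift [5.3  0.27 0.04]
```

Request:
{"api": "carry_out", "payload": {
  "series": [
    {"tx": 0.6, "ty": 0, "tz": 0, "rx": 0, "ry": 0, "rz": 0},
    {"tx": 0.6, "ty": 0.1, "tz": 0, "rx": 0, "ry": 0, "rz": 0},
    {"tx": 0.6, "ty": 0.1, "tz": 0, "rx": 0, "ry": 0, "rz": 0},
    {"tx": 0.6, "ty": 0.1, "tz": 0, "rx": 0, "ry": 0, "rz": 0},
    {"tx": 0.6, "ty": 0, "tz": 0, "rx": 0, "ry": 0, "rz": 0},
    {"tx": 0.6, "ty": 0, "tz": 0, "rx": 0, "ry": 0, "rz": 0},
    {"tx": 0.6, "ty": 0, "tz": 0, "rx": 0, "ry": 0, "rz": 0},
    {"tx": 0.5, "ty": 0, "tz": 0, "rx": 0, "ry": 0, "rz": 0}
  ]
}}

```text
time: 12.8
position: [0.4751, 0.34, 0.1017]
tcp_rot: [-0.001, 0.728, 0.686, -0.001]
force: [1.0, 0.2, -2.5]
gripper_width: 0.0274
grip_force: 40.0
```

Request:
{"api": "carry_out", "payload": {
  "series": [
    {"tx": 0.3, "ty": 0, "tz": 0, "rx": 0, "ry": 0, "rz": 0},
    {"tx": 0.1, "ty": 0, "tz": 0, "rx": 0, "ry": 0, "rz": 0},
    {"tx": 0, "ty": 0, "tz": 0, "rx": 0, "ry": 0, "rz": 0},
    {"tx": 0, "ty": 0, "tz": 0, "rx": 0, "ry": 0, "rz": 0}
  ]
}}

```text
time: 13.2
position: [0.4774, 0.3562, 0.1023]
tcp_rot: [0.0, 0.729, 0.684, -0.001]
force: [-0.2, -0.6, -2.0]
gripper_width: 0.0272
grip_force: 40.0
```

```bash
python3 p.py .4758 .3693 .0272 -3.5
```

```text
t 13.2 p [0.4774 0.3562 0.1023] th -3.6 tilt 0.08 w 0.0272 grip 40.0 F [-0.2 -0.6 -2. ] q [-1.06  0.79  0.62  1.79 -0.63  0.77 -0.17]
turn [-0.01  0.01 -0.03] shift [ 0.26 -0.05  1.5 ]
```

Request:
{"api": "carry_out", "payload": {
  "series": [
    {"tx": 0.26, "ty": 0, "tz": 0.1, "rx": 0, "ry": 0, "rz": 0},
    {"tx": 0, "ty": 0, "tz": 0.3, "rx": 0, "ry": 0, "rz": 0},
    {"tx": 0, "ty": 0, "tz": 0.4, "rx": 0, "ry": 0, "rz": 0},
    {"tx": 0, "ty": 0, "tz": 0.3, "rx": 0, "ry": 0, "rz": 0},
    {"tx": 0, "ty": 0, "tz": 0.2, "rx": 0, "ry": 0, "rz": 0},
    {"tx": 0, "ty": 0, "tz": 0.1, "rx": 0, "ry": 0, "rz": 0},
    {"tx": 0, "ty": 0, "tz": 0.03, "rx": 0, "ry": 0, "rz": 0},
    {"tx": 0, "ty": 0, "tz": 0, "rx": 0, "ry": 0, "rz": 0}
  ]
}}

```text
time: 14.0
position: [0.4783, 0.3711, 0.031]
tcp_rot: [-0.0, 0.729, 0.685, 0.0]
force: [0.7, -0.4, -2.0]
gripper_width: 0.0268
grip_force: 40.0
```

Request:
{"api": "carry_out", "payload": {
  "series": [
    {"tx": 0, "ty": 0, "tz": 0.02, "rx": 0, "ry": 0, "rz": 0},
    {"tx": 0, "ty": 0, "tz": 0.02, "rx": 0, "ry": 0, "rz": 0},
    {"tx": 0, "ty": 0, "tz": 0.01, "rx": 0, "ry": 0, "rz": 0},
    {"tx": 0, "ty": 0, "tz": 0.01, "rx": 0, "ry": 0, "rz": 0},
    {"tx": 0, "ty": 0, "tz": 0, "rx": 0, "ry": 0, "rz": 0},
    {"tx": 0, "ty": 0, "tz": 0, "rx": 0, "ry": 0, "rz": 0}
  ]
}}

```text
time: 14.6
position: [0.478, 0.3712, 0.0279]
tcp_rot: [-0.0, 0.728, 0.685, -0.0]
force: [-0.7, 0.0, -2.8]
gripper_width: 0.0272
grip_force: 40.0
```

Request:
{"api": "carry_out", "payload": {
  "series": [
    {"tx": 0, "ty": 0, "tz": 0.01, "rx": 0, "ry": 0, "rz": 0},
    {"tx": 0, "ty": 0, "tz": 0.01, "rx": 0, "ry": 0, "rz": 0},
    {"tx": 0, "ty": 0, "tz": 0, "rx": 0, "ry": 0, "rz": 0},
    {"tx": 0, "ty": 0, "tz": 0, "rx": 0, "ry": 0, "rz": 0}
  ]
}}

```text
time: 15.0
position: [0.478, 0.3712, 0.0273]
tcp_rot: [-0.0, 0.729, 0.685, 0.0]
force: [-1.6, -0.5, 4.4]
gripper_width: 0.0273
grip_force: 40.0
```

Request:
{"api": "carry_out", "payload": {
  "series": [
    {"tx": 0, "ty": 0, "tz": 0, "rx": 0, "ry": 0, "rz": 0},
    {"tx": 0, "ty": 0, "tz": 0, "rx": 0, "ry": 0, "rz": 0},
    {"tx": 0, "ty": 0, "tz": 0, "rx": 0, "ry": 0, "rz": 0},
    {"tx": 0, "ty": 0, "tz": -0.2, "rx": 0, "ry": 0, "rz": 0},
    {"tx": 0, "ty": 0, "tz": -0.4, "rx": 0, "ry": 0, "rz": 0},
    {"tx": 0, "ty": 0, "tz": -0.5, "rx": 0, "ry": 0, "rz": 0},
    {"tx": 0, "ty": 0, "tz": -0.5, "rx": 0, "ry": 0, "rz": 0},
    {"tx": 0, "ty": 0, "tz": -0.2, "rx": 0, "ry": 0, "rz": 0.5}
  ],
  "hand": 0.4
}}

```text
time: 15.8
position: [0.4795, 0.3716, 0.1199]
tcp_rot: [-0.0, 0.742, 0.67, 0.002]
force: [-0.2, 0.4, -0.4]
gripper_width: 0.0564
grip_force: 0.0
```

Request:
{"api": "carry_out", "payload": {
  "series": [
    {"tx": 0, "ty": 0, "tz": 0, "rx": 0, "ry": 0, "rz": 1},
    {"tx": 0, "ty": 0, "tz": 0, "rx": 0, "ry": 0, "rz": 1},
    {"tx": 0, "ty": 0, "tz": 0, "rx": 0, "ry": 0, "rz": 1},
    {"tx": 0, "ty": 0, "tz": 0, "rx": 0, "ry": 0, "rz": 1},
    {"tx": 0, "ty": 0, "tz": 0, "rx": 0, "ry": 0, "rz": 1},
    {"tx": 0, "ty": 0, "tz": 0, "rx": 0, "ry": 0, "rz": 1},
    {"tx": 0, "ty": 0, "tz": 0, "rx": 0, "ry": 0, "rz": 1},
    {"tx": 0, "ty": 0, "tz": 0, "rx": 0, "ry": 0, "rz": 1}
  ],
  "hand": 0
}}

```text
time: 16.6
position: [0.4781, 0.3712, 0.1175]
tcp_rot: [-0.0, 0.916, 0.401, 0.0]
force: [-0.2, 0.7, -0.2]
gripper_width: 0.0941
grip_force: 0.0
```

```bash
python3 p.py .647 .224 .10 -62.5
```

```text
t 16.6 p [0.4781 0.3712 0.1175] th -42.7 tilt 0.05 w 0.0941 grip 0.0 F [-0.2  0.7 -0.2] q [-1.17  0.85  0.82  1.76 -0.78  0.89 -0.75]
turn [-0.01 -0.    4.33] shift [1.64 4.17 0.35]
```

Request:
{"api": "carry_out", "payload": {
  "series": [
    {"tx": 0, "ty": 0, "tz": 0, "rx": 0, "ry": 0, "rz": 1},
    {"tx": 0, "ty": 0, "tz": 0, "rx": 0, "ry": 0, "rz": 1},
    {"tx": 0, "ty": 0, "tz": 0, "rx": 0, "ry": 0, "rz": 1},
    {"tx": 0, "ty": 0, "tz": 0, "rx": 0, "ry": 0, "rz": 1},
    {"tx": 0, "ty": 0, "tz": 0, "rx": 0, "ry": 0, "rz": 0.33},
    {"tx": 0.1, "ty": 0.3, "tz": 0, "rx": 0, "ry": 0, "rz": 0},
    {"tx": 0.2, "ty": 0.5, "tz": 0, "rx": 0, "ry": 0, "rz": 0},
    {"tx": 0.2, "ty": 0.5, "tz": 0, "rx": 0, "ry": 0, "rz": 0}
  ]
}}

```text
time: 17.4
position: [0.5316, 0.324, 0.1172]
tcp_rot: [-0.0, 0.971, 0.24, 0.0]
force: [-0.2, 0.8, 0.9]
gripper_width: 0.0942
grip_force: 0.0
```

Request:
{"api": "carry_out", "payload": {
  "series": [
    {"tx": 0.2, "ty": 0.5, "tz": 0, "rx": 0, "ry": 0, "rz": 0},
    {"tx": 0.2, "ty": 0.5, "tz": 0.1, "rx": 0, "ry": 0, "rz": 0},
    {"tx": 0.2, "ty": 0.5, "tz": 0.1, "rx": 0, "ry": 0, "rz": 0},
    {"tx": 0.2, "ty": 0.5, "tz": 0.1, "rx": 0, "ry": 0, "rz": 0},
    {"tx": 0.2, "ty": 0.5, "tz": 0, "rx": 0, "ry": 0, "rz": 0},
    {"tx": 0.1, "ty": 0.3, "tz": 0, "rx": 0, "ry": 0, "rz": 0},
    {"tx": 0, "ty": 0, "tz": 0, "rx": 0, "ry": 0, "rz": 0},
    {"tx": 0, "ty": 0, "tz": 0, "rx": 0, "ry": 0, "rz": 0}
  ]
}}

```text
time: 18.2
position: [0.6437, 0.2269, 0.1017]
tcp_rot: [-0.001, 0.971, 0.239, -0.001]
force: [0.9, -0.8, -0.7]
gripper_width: 0.0943
grip_force: 0.0
```

```bash
python3 p.py .647 .224 .021 -62.5
python3 - <<'E'
from h import *
im=cv2.cvtColor(env.get_image('top'),cv2.COLOR_RGB2BGR);cv2.imwrite('pics/t2.png',cv2.resize(im,(800,600),interpolation=cv2.INTER_CUBIC))
E
```

```text
t 18.2 p [0.6437 0.2269 0.1017] th -62.3 tilt 0.1 w 0.0943 grip 0.0 F [ 0.9 -0.8 -0.7] q [-0.81  0.98  0.86  1.53 -0.82  1.02 -0.81]
turn [-0.02  0.01  0.04] shift [0.03 0.08 1.61]
```

View pics/t2.png

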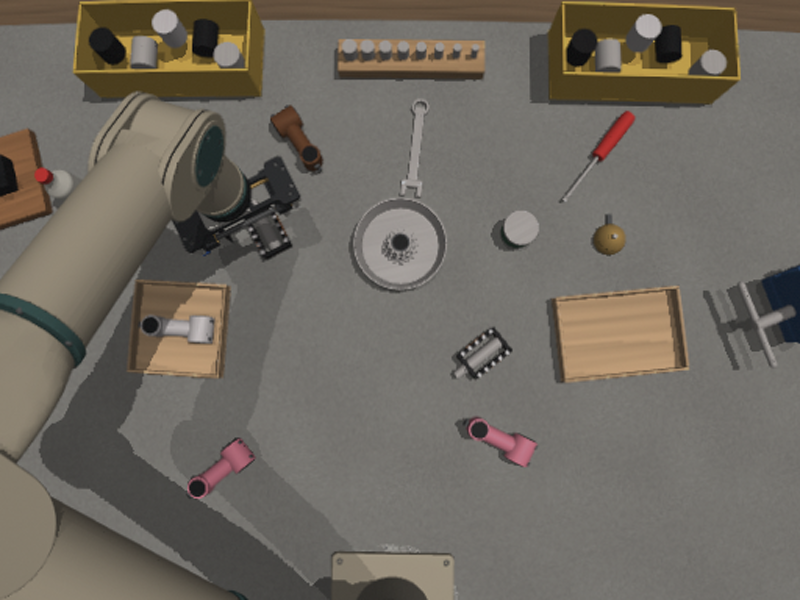

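The cluster sits centred in the dish at (400,245) and the stem in the square tray at (182,328). The gripper is over pedal_b at (267,230).

Request:
{"api": "carry_out", "payload": {
  "series": [
    {"tx": 0.03, "ty": 0.08, "tz": 0.2, "rx": 0, "ry": 0, "rz": 0},
    {"tx": 0, "ty": 0, "tz": 0.4, "rx": 0, "ry": 0, "rz": 0},
    {"tx": 0, "ty": 0, "tz": 0.4, "rx": 0, "ry": 0, "rz": 0},
    {"tx": 0, "ty": 0, "tz": 0.4, "rx": 0, "ry": 0, "rz": 0},
    {"tx": 0, "ty": 0, "tz": 0.2, "rx": 0, "ry": 0, "rz": 0},
    {"tx": 0, "ty": 0, "tz": 0, "rx": 0, "ry": 0, "rz": 0},
    {"tx": 0, "ty": 0, "tz": 0, "rx": 0, "ry": 0, "rz": 0}
  ]
}}

```text
time: 18.95
position: [0.6474, 0.2236, 0.0215]
tcp_rot: [0.0, 0.971, 0.239, -0.0]
force: [-0.5, 0.2, 0.8]
gripper_width: 0.0942
grip_force: 0.0
```

Request:
{"api": "carry_out", "payload": {
  "series": [
    {"tx": 0, "ty": 0, "tz": 0, "rx": 0, "ry": 0, "rz": 0},
    {"tx": 0, "ty": 0, "tz": 0, "rx": 0, "ry": 0, "rz": 0},
    {"tx": 0, "ty": 0, "tz": 0, "rx": 0, "ry": 0, "rz": 0},
    {"tx": 0, "ty": 0, "tz": 0, "rx": 0, "ry": 0, "rz": 0},
    {"tx": 0, "ty": 0, "tz": 0, "rx": 0, "ry": 0, "rz": 0},
    {"tx": 0, "ty": 0, "tz": 0, "rx": 0, "ry": 0, "rz": 0},
    {"tx": 0, "ty": 0, "tz": 0, "rx": 0, "ry": 0, "rz": 0},
    {"tx": 0, "ty": 0, "tz": 0, "rx": 0, "ry": 0, "rz": 0}
  ],
  "hand": 1,
  "squeeze": 30
}}

```text
time: 19.75
position: [0.6472, 0.2241, 0.0218]
tcp_rot: [-0.0, 0.971, 0.239, -0.0]
force: [-0.5, 0.3, 1.7]
gripper_width: 0.0516
grip_force: 30.0
```

Request:
{"api": "carry_out", "payload": {
  "series": [
    {"tx": 0, "ty": 0, "tz": -0.2, "rx": 0, "ry": 0, "rz": 0},
    {"tx": 0, "ty": 0, "tz": -0.4, "rx": 0, "ry": 0, "rz": 0},
    {"tx": 0, "ty": 0, "tz": -0.5, "rx": 0, "ry": 0, "rz": 0},
    {"tx": 0, "ty": 0, "tz": -0.5, "rx": 0, "ry": 0, "rz": 0},
    {"tx": 0, "ty": 0, "tz": -0.2, "rx": 0, "ry": 0, "rz": 0.7},
    {"tx": 0, "ty": 0, "tz": 0, "rx": 0, "ry": 0, "rz": 1},
    {"tx": 0, "ty": 0, "tz": 0, "rx": 0, "ry": 0, "rz": 1},
    {"tx": 0, "ty": 0, "tz": 0, "rx": 0, "ry": 0, "rz": 1}
  ]
}}

```text
time: 20.55
position: [0.6478, 0.2238, 0.1137]
tcp_rot: [-0.0, 0.996, 0.092, 0.001]
force: [-0.4, 0.4, -0.8]
gripper_width: 0.0519
grip_force: 30.0
```

```bash
python3 - <<'E'
import numpy as np
# tray frame: x at 6.2deg; targets with pedal x (mm) offsets
a=np.radians(6.1);ex=np.array([np.cos(a),np.sin(a)]);ey=np.array([-ex[1],ex[0]]);c=np.array([.4767,-.3839])
print('B',c-.011*ex-.042*ey,'A',c+.011*ex+.042*ey)
E
python3 p.py .470 -.427 .11 -83.9
```

```text
B [ 0.47022537 -0.4268311 ] A [ 0.48317463 -0.3409689 ]
t 20.55 p [0.6478 0.2238 0.1137] th -79.5 tilt 0.08 w 0.0519 grip 30.0 F [-0.4  0.4 -0.8] q [-0.83  0.99  0.93  1.52 -0.87  1.08 -1.08]
turn [-0.01 -0.01  0.96] shift [-4.92 12.56  0.07]
```

Request:
{"api": "carry_out", "payload": {
  "series": [
    {"tx": -0.1, "ty": 0.3, "tz": 0, "rx": 0, "ry": 0, "rz": 0.96},
    {"tx": -0.2, "ty": 0.5, "tz": 0, "rx": 0, "ry": 0, "rz": 0},
    {"tx": -0.25, "ty": 0.65, "tz": 0, "rx": 0, "ry": 0, "rz": 0},
    {"tx": -0.25, "ty": 0.65, "tz": 0, "rx": 0, "ry": 0, "rz": 0},
    {"tx": -0.25, "ty": 0.65, "tz": 0, "rx": 0, "ry": 0, "rz": 0},
    {"tx": -0.25, "ty": 0.65, "tz": 0, "rx": 0, "ry": 0, "rz": 0},
    {"tx": -0.25, "ty": 0.65, "tz": 0, "rx": 0, "ry": 0, "rz": 0},
    {"tx": -0.25, "ty": 0.65, "tz": 0, "rx": 0, "ry": 0, "rz": 0}
  ]
}}

```text
time: 21.35
position: [0.5849, -0.0213, 0.1134]
tcp_rot: [-0.0, 0.998, 0.055, 0.001]
force: [0.2, 0.5, -0.2]
gripper_width: 0.0518
grip_force: 30.0
```

Request:
{"api": "carry_out", "payload": {
  "series": [
    {"tx": -0.25, "ty": 0.65, "tz": 0, "rx": 0, "ry": 0, "rz": 0},
    {"tx": -0.25, "ty": 0.65, "tz": 0, "rx": 0, "ry": 0, "rz": 0},
    {"tx": -0.25, "ty": 0.65, "tz": 0, "rx": 0, "ry": 0, "rz": 0},
    {"tx": -0.25, "ty": 0.65, "tz": 0, "rx": 0, "ry": 0, "rz": 0},
    {"tx": -0.25, "ty": 0.65, "tz": 0, "rx": 0, "ry": 0, "rz": 0},
    {"tx": -0.25, "ty": 0.65, "tz": 0, "rx": 0, "ry": 0, "rz": 0},
    {"tx": -0.25, "ty": 0.65, "tz": 0, "rx": 0, "ry": 0, "rz": 0},
    {"tx": -0.25, "ty": 0.65, "tz": 0, "rx": 0, "ry": 0, "rz": 0}
  ]
}}

```text
time: 22.15
position: [0.5139, -0.2911, 0.1133]
tcp_rot: [0.0, 0.998, 0.055, 0.001]
force: [1.1, -0.5, -1.4]
gripper_width: 0.0517
grip_force: 30.0
```

```bash
python3 p.py .470 -.427 .11 -83.9
```

```text
t 22.15 p [ 0.5139 -0.2911  0.1133] th -83.7 tilt 0.07 w 0.0517 grip 30.0 F [ 1.1 -0.5 -1.4] q [-0.03  0.86  0.87  1.8  -0.84  0.9  -0.22]
turn [ 0.01 -0.01  0.04] shift [-1.16  2.61  0.07]
```

Request:
{"api": "carry_out", "payload": {
  "series": [
    {"tx": -0.28, "ty": 0.6, "tz": 0, "rx": 0, "ry": 0, "rz": 0},
    {"tx": -0.28, "ty": 0.6, "tz": 0, "rx": 0, "ry": 0, "rz": 0},
    {"tx": -0.25, "ty": 0.5, "tz": 0, "rx": 0, "ry": 0, "rz": 0},
    {"tx": -0.2, "ty": 0.4, "tz": 0, "rx": 0, "ry": 0, "rz": 0},
    {"tx": -0.1, "ty": 0.2, "tz": 0, "rx": 0, "ry": 0, "rz": 0},
    {"tx": 0, "ty": 0.1, "tz": 0, "rx": 0, "ry": 0, "rz": 0},
    {"tx": 0, "ty": 0, "tz": 0, "rx": 0, "ry": 0, "rz": 0},
    {"tx": 0, "ty": 0, "tz": 0, "rx": 0, "ry": 0, "rz": 0}
  ]
}}

```text
time: 22.95
position: [0.473, -0.4131, 0.1116]
tcp_rot: [-0.001, 0.998, 0.056, -0.0]
force: [0.3, -0.3, -1.3]
gripper_width: 0.0517
grip_force: 30.0
```

```bash
python3 p.py .470 -.427 .0268 -83.9
python3 - <<'E'
from h import *
im=cv2.cvtColor(env.get_image('side'),cv2.COLOR_RGB2BGR);cv2.imwrite('pics/s3.png',cv2.resize(im[180:370,230:480],None,fx=3,fy=3,interpolation=cv2.INTER_CUBIC))
E
```

```text
t 22.95 p [ 0.473  -0.4131  0.1116] th -83.6 tilt 0.09 w 0.0517 grip 30.0 F [ 0.3 -0.3 -1.3] q [ 0.21  0.9   0.85  1.69 -0.81  0.95 -0.08]
turn [-0.02  0.    0.07] shift [-0.09  0.27  1.7 ]
```

View pics/s3.png

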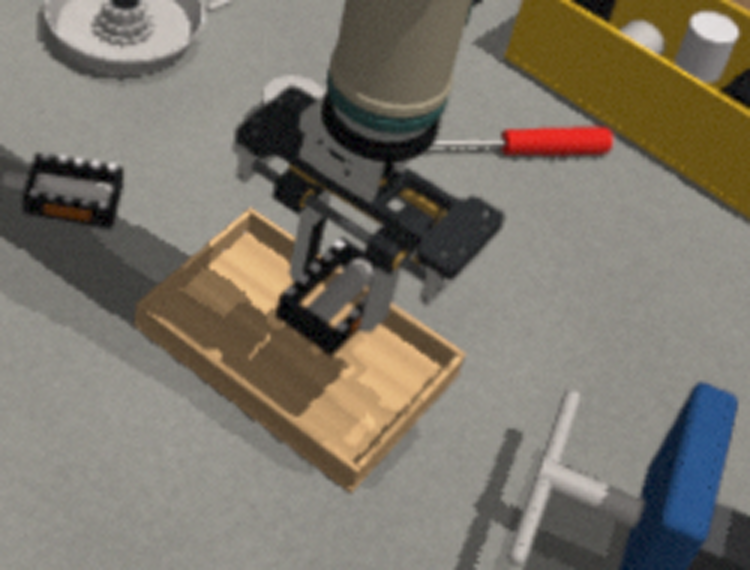

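The pedal is held level at (340,295) over the tray, and nothing is in the way.

Request:
{"api": "carry_out", "payload": {
  "series": [
    {"tx": -0.09, "ty": 0.27, "tz": 0.1, "rx": 0, "ry": 0, "rz": 0},
    {"tx": 0, "ty": 0, "tz": 0.3, "rx": 0, "ry": 0, "rz": 0},
    {"tx": 0, "ty": 0, "tz": 0.4, "rx": 0, "ry": 0, "rz": 0},
    {"tx": 0, "ty": 0, "tz": 0.4, "rx": 0, "ry": 0, "rz": 0},
    {"tx": 0, "ty": 0, "tz": 0.3, "rx": 0, "ry": 0, "rz": 0},
    {"tx": 0, "ty": 0, "tz": 0.1, "rx": 0, "ry": 0, "rz": 0},
    {"tx": 0, "ty": 0, "tz": 0.03, "rx": 0, "ry": 0, "rz": 0},
    {"tx": 0, "ty": 0, "tz": 0, "rx": 0, "ry": 0, "rz": 0}
  ]
}}

```text
time: 23.8
position: [0.469, -0.4289, 0.0304]
tcp_rot: [0.0, 0.998, 0.055, -0.0]
force: [0.7, -0.2, -1.1]
gripper_width: 0.0519
grip_force: 30.0
```

Request:
{"api": "carry_out", "payload": {
  "series": [
    {"tx": 0, "ty": 0, "tz": 0.01, "rx": 0, "ry": 0, "rz": 0},
    {"tx": 0, "ty": 0, "tz": 0.01, "rx": 0, "ry": 0, "rz": 0},
    {"tx": 0, "ty": 0, "tz": 0.01, "rx": 0, "ry": 0, "rz": 0},
    {"tx": 0, "ty": 0, "tz": 0.01, "rx": 0, "ry": 0, "rz": 0},
    {"tx": 0, "ty": 0, "tz": 0, "rx": 0, "ry": 0, "rz": 0},
    {"tx": 0, "ty": 0, "tz": 0, "rx": 0, "ry": 0, "rz": 0}
  ]
}}

```text
time: 24.4
position: [0.469, -0.4285, 0.0281]
tcp_rot: [-0.0, 0.998, 0.055, -0.0]
force: [-0.2, -0.0, -0.9]
gripper_width: 0.0514
grip_force: 30.0
```

Request:
{"api": "carry_out", "payload": {
  "series": [
    {"tx": 0, "ty": 0, "tz": 0.01, "rx": 0, "ry": 0, "rz": 0},
    {"tx": 0, "ty": 0, "tz": 0.01, "rx": 0, "ry": 0, "rz": 0},
    {"tx": 0, "ty": 0, "tz": 0.01, "rx": 0, "ry": 0, "rz": 0},
    {"tx": 0, "ty": 0, "tz": 0, "rx": 0, "ry": 0, "rz": 0},
    {"tx": 0, "ty": 0, "tz": 0, "rx": 0, "ry": 0, "rz": 0}
  ]
}}

```text
time: 24.9
position: [0.469, -0.4285, 0.0268]
tcp_rot: [-0.0, 0.998, 0.055, -0.0]
force: [-0.6, 1.4, 1.7]
gripper_width: 0.0518
grip_force: 30.0
```

Request:
{"api": "carry_out", "payload": {
  "series": [
    {"tx": 0, "ty": 0, "tz": 0, "rx": 0, "ry": 0, "rz": 0},
    {"tx": 0, "ty": 0, "tz": 0, "rx": 0, "ry": 0, "rz": 0},
    {"tx": 0, "ty": 0, "tz": 0, "rx": 0, "ry": 0, "rz": 0},
    {"tx": 0, "ty": 0, "tz": -0.2, "rx": 0, "ry": 0, "rz": 0},
    {"tx": 0, "ty": 0, "tz": -0.4, "rx": 0, "ry": 0, "rz": 0},
    {"tx": 0, "ty": 0, "tz": -0.5, "rx": 0, "ry": 0, "rz": 0},
    {"tx": 0, "ty": 0, "tz": -0.5, "rx": 0, "ry": 0, "rz": 0},
    {"tx": 0, "ty": 0, "tz": -0.2, "rx": 0, "ry": 0, "rz": 0.9}
  ],
  "hand": 0.3
}}

```text
time: 25.7
position: [0.4696, -0.43, 0.12]
tcp_rot: [0.001, 1.0, 0.018, 0.001]
force: [0.4, -0.1, 0.1]
gripper_width: 0.0658
grip_force: 0.0
```

Request:
{"api": "carry_out", "payload": {
  "series": [
    {"tx": 0, "ty": 0, "tz": 0, "rx": 0, "ry": 0, "rz": 1},
    {"tx": 0, "ty": 0, "tz": 0, "rx": 0, "ry": 0, "rz": 1},
    {"tx": 0, "ty": 0, "tz": 0, "rx": 0, "ry": 0, "rz": 1},
    {"tx": 0, "ty": 0, "tz": 0, "rx": 0, "ry": 0, "rz": 1},
    {"tx": 0, "ty": 0, "tz": 0, "rx": 0, "ry": 0, "rz": 1},
    {"tx": 0, "ty": 0, "tz": 0, "rx": 0, "ry": 0, "rz": 1},
    {"tx": 0, "ty": 0, "tz": 0, "rx": 0, "ry": 0, "rz": 1},
    {"tx": 0, "ty": 0, "tz": 0, "rx": 0, "ry": 0, "rz": 1}
  ],
  "hand": 0
}}

```text
time: 26.5
position: [0.4692, -0.4287, 0.1174]
tcp_rot: [0.0, 0.955, -0.298, -0.0]
force: [0.2, -0.2, -0.3]
gripper_width: 0.0942
grip_force: 0.0
```

```bash
python3 p.py .443 -.150 .10 -143
```

```text
t 26.5 p [ 0.4692 -0.4287  0.1174] th -124.7 tilt 0.01 w 0.0942 grip 0.0 F [ 0.2 -0.2 -0.3] q [ 0.17  0.97  1.02  1.67 -0.94  1.06 -0.68]
turn [0. 0. 4.] shift [-4.77 -2.94  0.35]
```

Request:
{"api": "carry_out", "payload": {
  "series": [
    {"tx": 0, "ty": 0, "tz": 0, "rx": 0, "ry": 0, "rz": 1},
    {"tx": 0, "ty": 0, "tz": 0, "rx": 0, "ry": 0, "rz": 1},
    {"tx": 0, "ty": 0, "tz": 0, "rx": 0, "ry": 0, "rz": 1},
    {"tx": 0, "ty": 0, "tz": 0, "rx": 0, "ry": 0, "rz": 1},
    {"tx": -0.3, "ty": -0.2, "tz": 0, "rx": 0, "ry": 0, "rz": 0},
    {"tx": -0.5, "ty": -0.3, "tz": 0, "rx": 0, "ry": 0, "rz": 0},
    {"tx": -0.5, "ty": -0.3, "tz": 0, "rx": 0, "ry": 0, "rz": 0},
    {"tx": -0.5, "ty": -0.3, "tz": 0, "rx": 0, "ry": 0, "rz": 0}
  ]
}}

```text
time: 27.3
position: [0.4584, -0.3227, 0.1173]
tcp_rot: [-0.0, 0.896, -0.445, -0.0]
force: [-0.3, -0.0, 0.1]
gripper_width: 0.0939
grip_force: 0.0
```

Request:
{"api": "carry_out", "payload": {
  "series": [
    {"tx": -0.5, "ty": -0.3, "tz": 0, "rx": 0, "ry": 0, "rz": 0},
    {"tx": -0.5, "ty": -0.3, "tz": 0, "rx": 0, "ry": 0, "rz": 0},
    {"tx": -0.5, "ty": -0.3, "tz": 0.1, "rx": 0, "ry": 0, "rz": 0},
    {"tx": -0.5, "ty": -0.3, "tz": 0.1, "rx": 0, "ry": 0, "rz": 0},
    {"tx": -0.5, "ty": -0.3, "tz": 0.1, "rx": 0, "ry": 0, "rz": 0},
    {"tx": -0.3, "ty": -0.2, "tz": 0, "rx": 0, "ry": 0, "rz": 0},
    {"tx": -0.1, "ty": -0.1, "tz": 0, "rx": 0, "ry": 0, "rz": 0},
    {"tx": 0, "ty": 0, "tz": 0, "rx": 0, "ry": 0, "rz": 0}
  ]
}}

```text
time: 28.1
position: [0.4433, -0.1532, 0.1022]
tcp_rot: [-0.0, 0.896, -0.444, 0.0]
force: [0.1, -0.4, -0.0]
gripper_width: 0.0938
grip_force: 0.0
```

```bash
python3 p.py .443 -.150 .021 -143
```

```text
t 28.1 p [ 0.4433 -0.1532  0.1022] th -142.7 tilt 0.04 w 0.0938 grip 0.0 F [ 0.1 -0.4 -0. ] q [-0.36  0.85  1.05  2.14 -1.07  0.84 -1.11]
turn [-0.01  0.    0.06] shift [-0.05 -0.03  1.62]
```

Request:
{"api": "carry_out", "payload": {
  "series": [
    {"tx": -0.05, "ty": -0.03, "tz": 0.2, "rx": 0, "ry": 0, "rz": 0.06},
    {"tx": 0, "ty": 0, "tz": 0.3, "rx": 0, "ry": 0, "rz": 0},
    {"tx": 0, "ty": 0, "tz": 0.2, "rx": 0, "ry": 0, "rz": 0}
  ]
}}

```text
time: 28.4
position: [0.4427, -0.1524, 0.0665]
tcp_rot: [0.0, 0.894, -0.447, 0.0]
force: [-0.7, -0.0, 0.0]
gripper_width: 0.0941
grip_force: 0.0
```

```bash
python3 p.py .443 -.150 .021 -143
```

```text
t 28.4 p [ 0.4427 -0.1524  0.0665] th -143.2 tilt 0.08 w 0.0941 grip 0.0 F [-0.7 -0.   0. ] q [-0.26  0.83  0.85  2.16 -1.09  0.67 -1.13]
turn [ 0.01 -0.02 -0.04] shift [-0.03 -0.03  0.91]
```

Request:
{"api": "carry_out", "payload": {
  "series": [
    {"tx": -0.03, "ty": -0.03, "tz": 0.25, "rx": 0, "ry": 0, "rz": 0},
    {"tx": 0, "ty": 0, "tz": 0.3, "rx": 0, "ry": 0, "rz": 0},
    {"tx": 0, "ty": 0, "tz": 0.25, "rx": 0, "ry": 0, "rz": 0},
    {"tx": 0, "ty": 0, "tz": 0.1, "rx": 0, "ry": 0, "rz": 0},
    {"tx": 0, "ty": 0, "tz": 0, "rx": 0, "ry": 0, "rz": 0},
    {"tx": 0, "ty": 0, "tz": 0, "rx": 0, "ry": 0, "rz": 0}
  ]
}}

```text
time: 29.0
position: [0.4428, -0.1502, 0.022]
tcp_rot: [0.0, 0.894, -0.448, 0.0]
force: [-0.5, -0.0, 0.4]
gripper_width: 0.0938
grip_force: 0.0
```

Request:
{"api": "carry_out", "payload": {
  "series": [
    {"tx": 0, "ty": 0, "tz": 0, "rx": 0, "ry": 0, "rz": 0},
    {"tx": 0, "ty": 0, "tz": 0, "rx": 0, "ry": 0, "rz": 0},
    {"tx": 0, "ty": 0, "tz": 0, "rx": 0, "ry": 0, "rz": 0},
    {"tx": 0, "ty": 0, "tz": 0, "rx": 0, "ry": 0, "rz": 0},
    {"tx": 0, "ty": 0, "tz": 0, "rx": 0, "ry": 0, "rz": 0},
    {"tx": 0, "ty": 0, "tz": 0, "rx": 0, "ry": 0, "rz": 0},
    {"tx": 0, "ty": 0, "tz": 0, "rx": 0, "ry": 0, "rz": 0},
    {"tx": 0, "ty": 0, "tz": 0, "rx": 0, "ry": 0, "rz": 0}
  ],
  "hand": 1,
  "squeeze": 30
}}

```text
time: 29.8
position: [0.4424, -0.1487, 0.0217]
tcp_rot: [0.0, 0.895, -0.447, -0.0]
force: [-1.2, 0.1, 1.4]
gripper_width: 0.0519
grip_force: 29.8
```

```bash
python3 p.py .483 -.342 .11 -83.9
```

```text
t 29.8 p [ 0.4424 -0.1487  0.0217] th -143.1 tilt 0.05 w 0.0519 grip 29.8 F [-1.2  0.1  1.4] q [-0.11  0.83  0.57  2.18 -1.09  0.47 -1.15]
turn [ 0.000e+00  1.000e-02 -1.291e+01] shift [ 0.4   3.93 -1.77]
```

Gripped at 51.9 mm. Lift, turn, carry.

Request:
{"api": "carry_out", "payload": {
  "series": [
    {"tx": 0, "ty": 0, "tz": -0.2, "rx": 0, "ry": 0, "rz": 0},
    {"tx": 0, "ty": 0, "tz": -0.4, "rx": 0, "ry": 0, "rz": 0},
    {"tx": 0, "ty": 0, "tz": -0.5, "rx": 0, "ry": 0, "rz": 0},
    {"tx": 0, "ty": 0, "tz": -0.5, "rx": 0, "ry": 0, "rz": 0},
    {"tx": 0, "ty": 0, "tz": -0.2, "rx": 0, "ry": 0, "rz": -0.9},
    {"tx": 0, "ty": 0, "tz": 0, "rx": 0, "ry": 0, "rz": -1},
    {"tx": 0, "ty": 0, "tz": 0, "rx": 0, "ry": 0, "rz": -1},
    {"tx": 0, "ty": 0, "tz": 0, "rx": 0, "ry": 0, "rz": -1}
  ]
}}

```text
time: 30.6
position: [0.4424, -0.1485, 0.1123]
tcp_rot: [-0.0, 0.954, -0.301, -0.0]
force: [-0.8, 0.7, -2.4]
gripper_width: 0.0521
grip_force: 29.8
```

Request:
{"api": "carry_out", "payload": {
  "series": [
    {"tx": 0, "ty": 0, "tz": 0, "rx": 0, "ry": 0, "rz": -1},
    {"tx": 0, "ty": 0, "tz": 0, "rx": 0, "ry": 0, "rz": -1},
    {"tx": 0, "ty": 0, "tz": 0, "rx": 0, "ry": 0, "rz": -1},
    {"tx": 0, "ty": 0, "tz": 0, "rx": 0, "ry": 0, "rz": -1},
    {"tx": 0, "ty": 0, "tz": 0, "rx": 0, "ry": 0, "rz": -1},
    {"tx": 0, "ty": 0, "tz": 0, "rx": 0, "ry": 0, "rz": -1},
    {"tx": 0, "ty": 0, "tz": 0, "rx": 0, "ry": 0, "rz": -1},
    {"tx": 0, "ty": 0, "tz": 0, "rx": 0, "ry": 0, "rz": -1}
  ]
}}

```text
time: 31.4
position: [0.4422, -0.1487, 0.1121]
tcp_rot: [-0.0, 1.0, 0.014, -0.001]
force: [0.3, 0.0, -1.5]
gripper_width: 0.052
grip_force: 29.8
```

```bash
python3 p.py .483 -.342 .11 -83.9
python3 - <<'E'
from h import *
im=cv2.cvtColor(env.get_image('top'),cv2.COLOR_RGB2BGR);cv2.imwrite('pics/t4.png',cv2.resize(im[130:270,220:460],None,fx=3.3,fy=3.3,interpolation=cv2.INTER_CUBIC))
E
```

```text
t 31.4 p [ 0.4422 -0.1487  0.1121] th -88.4 tilt 0.06 w 0.052 grip 29.8 F [ 0.3  0.  -1.5] q [-0.1   0.62  0.53  2.13 -0.6   0.55 -0.66]
turn [-0.    0.01 -0.98] shift [0.4  3.93 0.04]
```

View pics/t4.png

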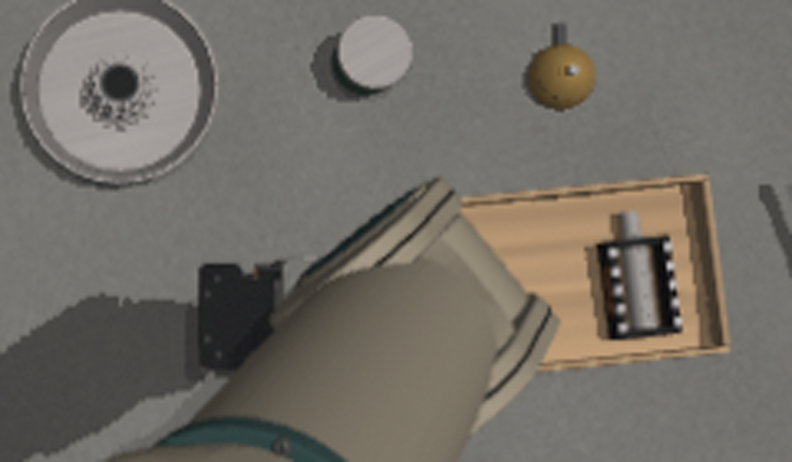

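Pedal_b lies flat at the right end of the tray (640,285), with the left half free. The tin and bell are unmoved.

Request:
{"api": "carry_out", "payload": {
  "series": [
    {"tx": 0, "ty": 0.2, "tz": 0, "rx": 0, "ry": 0, "rz": -0.98},
    {"tx": 0, "ty": 0.4, "tz": 0, "rx": 0, "ry": 0, "rz": 0},
    {"tx": 0.1, "ty": 0.6, "tz": 0, "rx": 0, "ry": 0, "rz": 0},
    {"tx": 0.1, "ty": 0.6, "tz": 0, "rx": 0, "ry": 0, "rz": 0},
    {"tx": 0.1, "ty": 0.6, "tz": 0, "rx": 0, "ry": 0, "rz": 0},
    {"tx": 0.1, "ty": 0.6, "tz": 0, "rx": 0, "ry": 0, "rz": 0},
    {"tx": 0, "ty": 0.5, "tz": 0, "rx": 0, "ry": 0, "rz": 0},
    {"tx": 0, "ty": 0.3, "tz": 0, "rx": 0, "ry": 0, "rz": 0}
  ]
}}

```text
time: 32.25
position: [0.4808, -0.3381, 0.112]
tcp_rot: [0.001, 0.999, 0.05, -0.001]
force: [-1.0, 0.1, -1.1]
gripper_width: 0.0518
grip_force: 29.8
```

Request:
{"api": "carry_out", "payload": {
  "series": [
    {"tx": 0, "ty": 0.1, "tz": 0, "rx": 0, "ry": 0, "rz": 0},
    {"tx": 0, "ty": 0, "tz": 0, "rx": 0, "ry": 0, "rz": 0},
    {"tx": 0, "ty": 0, "tz": 0, "rx": 0, "ry": 0, "rz": 0}
  ]
}}

```text
time: 32.55
position: [0.4817, -0.3388, 0.1114]
tcp_rot: [-0.001, 0.999, 0.052, -0.001]
force: [0.2, 0.5, -1.0]
gripper_width: 0.0517
grip_force: 29.8
```

```bash
python3 p.py .483 -.341 .0267 -83.9
```

```text
t 32.55 p [ 0.4817 -0.3388  0.1114] th -84.0 tilt 0.15 w 0.0517 grip 29.8 F [ 0.2  0.5 -1. ] q [ 0.25  0.74  0.51  1.8  -0.52  0.74 -0.42]
turn [-0.03  0.01 -0.02] shift [0.02 0.05 1.69]
```

Request:
{"api": "carry_out", "payload": {
  "series": [
    {"tx": 0, "ty": 0.05, "tz": 0.1, "rx": 0, "ry": 0, "rz": 0},
    {"tx": 0, "ty": 0, "tz": 0.3, "rx": 0, "ry": 0, "rz": 0},
    {"tx": 0, "ty": 0, "tz": 0.4, "rx": 0, "ry": 0, "rz": 0},
    {"tx": 0, "ty": 0, "tz": 0.4, "rx": 0, "ry": 0, "rz": 0},
    {"tx": 0, "ty": 0, "tz": 0.3, "rx": 0, "ry": 0, "rz": 0},
    {"tx": 0, "ty": 0, "tz": 0.1, "rx": 0, "ry": 0, "rz": 0},
    {"tx": 0, "ty": 0, "tz": 0.03, "rx": 0, "ry": 0, "rz": 0},
    {"tx": 0, "ty": 0, "tz": 0, "rx": 0, "ry": 0, "rz": 0}
  ]
}}

```text
time: 33.35
position: [0.4822, -0.3433, 0.0303]
tcp_rot: [0.0, 0.999, 0.052, -0.0]
force: [-0.6, -0.5, -1.1]
gripper_width: 0.052
grip_force: 29.8
```

Request:
{"api": "carry_out", "payload": {
  "series": [
    {"tx": 0, "ty": 0, "tz": 0.01, "rx": 0, "ry": 0, "rz": 0},
    {"tx": 0, "ty": 0, "tz": 0.01, "rx": 0, "ry": 0, "rz": 0},
    {"tx": 0, "ty": 0, "tz": 0.01, "rx": 0, "ry": 0, "rz": 0},
    {"tx": 0, "ty": 0, "tz": 0.01, "rx": 0, "ry": 0, "rz": 0},
    {"tx": 0, "ty": 0, "tz": 0, "rx": 0, "ry": 0, "rz": 0},
    {"tx": 0, "ty": 0, "tz": 0, "rx": 0, "ry": 0, "rz": 0}
  ]
}}

```text
time: 33.95
position: [0.4821, -0.343, 0.0281]
tcp_rot: [-0.0, 0.999, 0.052, -0.0]
force: [0.3, 0.5, -1.3]
gripper_width: 0.0518
grip_force: 29.8
```

Request:
{"api": "carry_out", "payload": {
  "series": [
    {"tx": 0, "ty": 0, "tz": 0.01, "rx": 0, "ry": 0, "rz": 0},
    {"tx": 0, "ty": 0, "tz": 0.01, "rx": 0, "ry": 0, "rz": 0},
    {"tx": 0, "ty": 0, "tz": 0.01, "rx": 0, "ry": 0, "rz": 0},
    {"tx": 0, "ty": 0, "tz": 0, "rx": 0, "ry": 0, "rz": 0},
    {"tx": 0, "ty": 0, "tz": 0, "rx": 0, "ry": 0, "rz": 0}
  ]
}}

```text
time: 34.45
position: [0.482, -0.3431, 0.0268]
tcp_rot: [-0.0, 0.999, 0.052, -0.0]
force: [-0.4, 0.2, 1.6]
gripper_width: 0.0519
grip_force: 29.8
```

Request:
{"api": "carry_out", "payload": {
  "series": [
    {"tx": 0, "ty": 0, "tz": 0, "rx": 0, "ry": 0, "rz": 0},
    {"tx": 0, "ty": 0, "tz": 0, "rx": 0, "ry": 0, "rz": 0},
    {"tx": 0, "ty": 0, "tz": 0, "rx": 0, "ry": 0, "rz": 0},
    {"tx": 0, "ty": 0, "tz": -0.2, "rx": 0, "ry": 0, "rz": 0},
    {"tx": 0, "ty": 0, "tz": -0.4, "rx": 0, "ry": 0, "rz": 0},
    {"tx": 0, "ty": 0, "tz": -0.6, "rx": 0, "ry": 0, "rz": 0},
    {"tx": 0, "ty": 0, "tz": -0.6, "rx": 0, "ry": 0, "rz": 0},
    {"tx": 0, "ty": -0.3, "tz": -0.4, "rx": 0, "ry": 0, "rz": 0}
  ],
  "hand": 0.3
}}

```text
time: 35.25
position: [0.4809, -0.3311, 0.1396]
tcp_rot: [0.002, 0.999, 0.05, 0.001]
force: [-0.0, 0.2, 0.9]
gripper_width: 0.0661
grip_force: 0.0
```

Request:
{"api": "carry_out", "payload": {
  "series": [
    {"tx": 0, "ty": -0.6, "tz": 0, "rx": 0, "ry": 0, "rz": 0},
    {"tx": 0, "ty": -0.6, "tz": 0, "rx": 0, "ry": 0, "rz": 0},
    {"tx": 0, "ty": -0.6, "tz": 0, "rx": 0, "ry": 0, "rz": 0},
    {"tx": 0, "ty": -0.6, "tz": 0, "rx": 0, "ry": 0, "rz": 0},
    {"tx": 0, "ty": -0.6, "tz": 0, "rx": 0, "ry": 0, "rz": 0},
    {"tx": 0, "ty": -0.3, "tz": 0, "rx": 0, "ry": 0, "rz": 0},
    {"tx": 0, "ty": 0, "tz": 0, "rx": 0, "ry": 0, "rz": 0},
    {"tx": 0, "ty": 0, "tz": 0, "rx": 0, "ry": 0, "rz": 0}
  ]
}}

```text
time: 36.05
position: [0.464, -0.1648, 0.1373]
tcp_rot: [0.0, 0.999, 0.052, 0.0]
force: [-1.0, 0.2, 0.1]
gripper_width: 0.0659
grip_force: 0.0
```

Run:
```python
from h import *
a=[cv2.cvtColor(env.get_image(n),cv2.COLOR_RGB2BGR) for n in('top','side')]
cv2.imwrite('pics/f5.png',np.vstack([cv2.resize(a[0][100:260,60:460],(800,320)),cv2.resize(a[1][90:350,90:450],(388,280))[:, :388] if 0 else np.hstack([cv2.resize(a[1][90:350,90:450],(388,280)),cv2.resize(a[1][220:350,260:440],(412,280))])]))
```

```text
(no output)
```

View pics/f5.png

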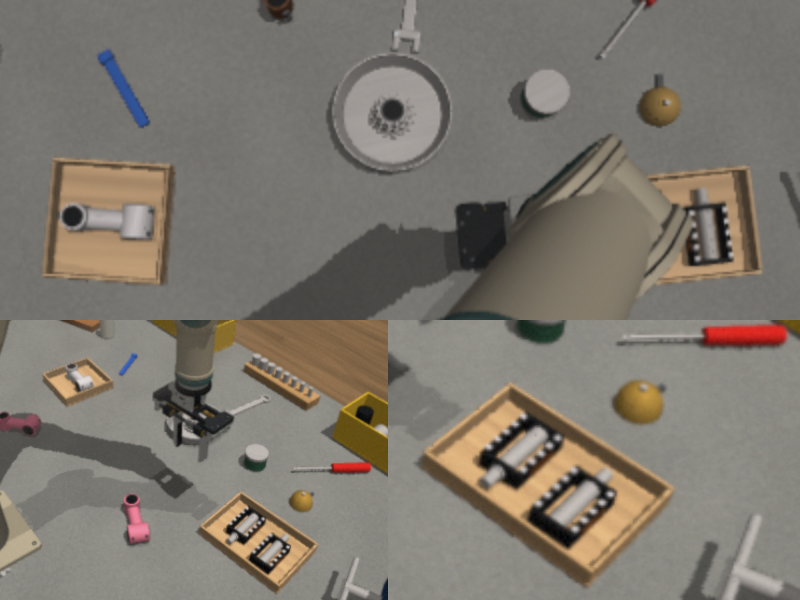

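Both pedals lie flat in the oblong tray at (520,450) and (573,505). The stem is in the square tray at (107,220) and the cluster is in the dish at (392,112). The tin and bell are untouched, so I'm handing in.

```bash
python3 -c "
from h import *
print(env.sign_off())"
```

```text
the job is handed in; nothing more can be done
None
```

I handed the job in at about 36 s of the 106 s allowed: both pedals lie flat in the oblong tray, the stem is in the square tray and the sprocket cluster is in the round dish. The last pictures show the grease tin and bell where they stood; no verdict came back on handing in.

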